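Refill the checkout display spinner

TASK

Refill the display spinner on the checkout counter: stand the wide carton in its empty wide bay and the narrow carton in its empty narrow bay, each upright on the bay floor, held between the spring pusher and the front lip. Set them down gently and without spinning the free-turning turntable, which must stay facing as it was set, and push the stock door in the spinner's base shut until it clicks onto its catch. Leave the cartons already on the spinner, and the jar and the can on the counter, where they are.

Things in the scene. Friction and masses are not known exactly. Their poses are not given: they have to be found in the camera images.
- carton_wide: Loose cardboard carton, 36 deep (its x) x 60 wide (its y) x 100 tall (its z) mm, about 0.22 kg, with a pale printed band; stands upright on the counter. Origin: centre of its underside. Front and back are alike.
- carton_narrow: Loose cardboard carton of the same look, 36 deep (x) x 42 wide (y) x 120 tall (z) mm, about 0.20 kg; stands upright on the counter. Origin: centre of its underside. Front and back are alike.
- turntable_axis (a point): Grey round plate, 270 mm across, 12 mm thick, turning very freely about its vertical z (0.2 N along the rim turns it). A square column 50 x 50 mm, 118 mm tall, stands in the middle, with four bays around it facing outward. Origin: on the axis, underside of the plate; bay floors lie 12 mm above it. The empty bays face its -x (wide) and -y (narrow); those at +x (wide) and +y (narrow) are stocked.
- turntable (a joint): Turn of the turntable since the start, rad, 0 = as it was set, positive counter-clockwise from above.
- bay_wide (a point): Middle of a carton's underside when it is fully in the wide empty bay: on the bay floor, 80 mm from the axis towards the turntable's -x. The bay is 68 mm wide between its rails (along the turntable's y; the carton's y lies along that). Axes as the turntable's.
- bay_narrow (a point): Middle of a carton's underside when it is fully in the narrow empty bay: on the bay floor, 80 mm from the axis towards the turntable's -y. The bay is 50 mm wide between its rails (along the turntable's x; the carton's y lies along that). Axes as the turntable's.
- lip_wide (a point): Top of the wide bay's aluminium front lip, in its middle, 98 mm from the axis (the lip's inner face; 4 mm thick). The lip stands 22 mm above the bay floor, and so do the two side rails, which run from 47 to 100 mm from the axis: a carton must be carried over the lip, pushing the pusher in, then lowered behind it. Axes as the turntable's.
- lip_narrow (a point): The same point of the narrow bay's front lip.
- pusher_wide (a joint): Spring pusher of the wide bay: upright black plate, 44 mm wide, from 3 to 65 mm above the bay floor, sliding along the radius. 0 = bay empty, its face 96 mm from the axis, just behind the lip; grows (m) as it is pushed in towards the axis, to 0.050 at most. It pushes outward with 2 N at 0, 4.3 N at 0.050. A carton in place holds it at about 0.034.
- pusher_narrow (a joint): Spring pusher of the narrow bay: the same, with a plate 34 mm wide. Either pusher can turn or slide a carton that is held near its top in the hand, so that its foot lags behind; and a carton let go before it stands on the bay floor stays pinched above it, between pusher and lip.
- door_hinge (a point): Axis of the stock door's upright hinge, at half the door's height, 50 mm above the counter. The door: white panel 176 mm wide, 84 tall, 10 thick, on the left side of the square white base (290 x 290 x 100 mm) under the turntable, hinged at its end away from the robot. Axes turn with the door: x along the panel from free edge to hinge, y out of its outer face.
- door_push (a point): Point on the outer face of the door, 145 mm from the hinge and 31 mm from the free edge, 65 mm above the counter (the door's top edge is at 92 mm): a good place to push. A steel pull strip stands out 9 mm from the face within 10 mm of the free edge.
- door (a joint): Opening of the stock door, rad: 0 = shut, grows as its free edge swings out to the left, 1.5 at most. It moves lightly until about 0.09, where a roller catch resists with about 10 N at the push point; once forced past that it snaps to 0 and stays.
- stock_wide: Bystander: wide carton already standing in the stocked wide bay. Origin: centre of its underside.
- stock_narrow: Bystander: narrow carton already standing in the stocked narrow bay. Origin: centre of its underside.
- jar: Bystander: amber jar, 72 mm across, 95 mm tall, on the counter to the right. Origin: centre of its underside.
- can_a: Bystander: food can 74 mm across, 108 mm tall, on the counter to the left. Origin: centre of its underside.

How it is judged:
By the outcome, as a careful person would: the job done as asked, in the order asked, and still so for the second after the job is handed in, with the robot touching nothing.
It also fails if it takes over 72 s, if anything falls off the work surface, if the arm or the gripper's body presses on something with over 40 N, if the wrist force passes 120 N, or if a joint passes its speed limit or range.

ROBOT

A 7-joint arm with a two-finger parallel gripper is mounted at the origin on the work surface. World frame = base frame: x ahead of the robot, y to its left, z up, the work surface at z = 0. Lengths are in m, angles in rad, forces in N, time in s.
With the tool pointing down it reaches from about 0.4 to 0.85 m from the base axis. Payload 10.4 kg.
Tool frame: the origin (TCP) lies at the very end of the fingers, on their centre line; the grasp point (between the pads) lies 19 mm behind it; y points along the fingers, x is the direction in which the jaws open and shut, and the axes are right-handed (so a half turn about y gives the same grasp; the last joint's range is limited). The gripper opens to 87 mm and grips with 3 to 60 N. Pads are 19 mm wide; open, the fingers measure 117 mm over their backs; the gripper's body (75 mm by 190 mm) begins 51 mm behind the grasp point.
Start: joints at [-1.354, 0.332, -0.065, 1.46, 0.022, 1.35, -0.088], TCP at [0.148, 0.607, 0.223] pointing down, gripper open.
Joint ranges: [-2.6, 2.6], [-0.5, 2.12], [-1.47, 1.34], [0.16, 2.42], [-1.27, 4.41], [0.06, 2.06], [-2.6, 2.6]. Speed limits (rad/s): [2.22, 2.22, 2.79, 2.79, 3.14, 3.14, 3.14].

INTERFACE

Orientations are given as a unit quaternion [x, y, z, w].
In Python, from bench import readout, vision, r gives the robot as it stands.
- The arm moves only by the tool arm_command, never from a script. Its argument "targets" is a list that holds one entry, the list of rows, each a list of 6 numbers: the shift along the tool's x, y, z in m, then the turn, a rotation vector about the tool's x, y, z in degrees. A call has 1 to 12 rows; each row shifts and turns the commanded pose from where the row before left it, along the tool's axes as they then stand; what a row does not reach is not made up. A row lasts 1/12 s, in which the tool goes at most 41.7 mm and 7.16 degrees, less where a joint would pass 70% of its speed; a pose out of reach is approached as far as the arm can. A call is refused whole if a number of a shift passes 0.0417 or a number of a turn 7.16, either way. A call with a gripper value outside its range is refused whole. "hand" is the opening, from 0 (shut) to 1 (fully open), set as the call begins (left out, the last holds). The fingers move at their own pace and stop on an object; "grip_force" is the grip in N (left out, the last holds). Time passes only in rows, so rows that do not move let the fingers close. It gives the time, the measured TCP pose, the force and the opening at its end, in the units of the state.
- readout.read_state(): the state, without advancing time (a new reading comes with each control period).
- vision.camera(name): name is "scene" or "side" or "wrist"; returns a dict with "pixels" (400x640x3 uint8, blue, green, red), "fovy" (degrees; the focal length in pixels is half the picture's height over the tangent of half this angle, whatever the lens; pixels are square), "cx", "cy" (the principal point, pixels), "R" (3x3) and "t" (3): a world point X has camera coordinates R X + t; the wrist camera has in their place "mount" (4x4, takes a point from camera to tool coordinates, whose origin is the TCP and whose axes are the tool frame's). Camera axes: x right, y down, z forward; pixel columns grow to the right and rows downward; lengths in m; the calibration is good to about 2 mm. A picture is of the moment at which its call begins: read the wrist's pose just before it. There is no depth.
- r.close_job(): hands the job in, once; it reports no verdict.
The state is a dict: "time": time; "joint_positions": joint angles; "joint_vel": joint speeds; "joint_torque": joint torques, N m; "ee_pos": TCP position; "eef_rot": TCP orientation; "ft_force": force on the tool from outside, world axes, zero at the start; "torque": the same for the moment, N m; "width": finger opening in m.
Only numpy, scipy, OpenCV 4.12 (cv2) and the standard library are available. Lean on these libraries where they do the work, as an engineer would, in place of code of your own. Each camera call takes 0.05 s, during which the arm holds its last target.

## Working session

There is one attempt and no reset: what is moved stays moved. The work goes in short steps, Python scripts to look and compute and a tool call to move; the robot and the scene stay as the last step left them, time stands still between calls to the robot, and variables do not carry over. Pictures are saved under pics/ and viewed, and the job is handed in when it is done.

Besides the shell and the picture viewer there is one more tool, called after "Call:" in YAML: its name, and indented under it one key for each argument. arm_command: Moves the arm, as the interface text tells. Its arguments: {"type":"object","properties":{"targets":{"type":"array","items":{"type":"array","items":{"type":"array","items":{"type":"number"}}}},"hand":{"type":"number"},"grip_force":{"type":"number"}},"required":["targets"]}

```bash
ls; mkdir -p pics; python3 - <<'E'
from bench import readout, vision, r
import cv2
print(readout.read_state())
for n in ["scene","side","wrist"]:
    c=vision.camera(n); cv2.imwrite(f"pics/{n}0.png",c["pixels"])
    print(n,{k:(v.tolist() if hasattr(v,'tolist') else v) for k,v in c.items() if k!="pixels"})
E
```

```text
pics
{'time': 0.0, 'joint_positions': array([-1.35361975,  0.33286431, -0.06468998,  1.46091766,  0.02157467,
        1.34989296, -0.08849347]), 'joint_vel': array([ 1.00155189e-03,  1.94888753e-03,  9.11841623e-05,  1.31181132e-04,
        7.22033587e-04,  7.39694789e-04, -4.61181980e-04]), 'joint_torque': array([ 3.07373721e-04, -6.23260617e+01,  2.47969961e-02, -3.89893520e+01,
       -6.13174983e-02,  3.98454443e-02,  1.65325987e-04]), 'ee_pos': array([0.14834182, 0.60675413, 0.22176992]), 'eef_rot': array([ 0.55652352,  0.43623692, -0.43699023, -0.55589429]), 'ft_force': array([-0.64306308, -0.44508953, -1.23819841]), 'torque': array([ 0.01445966,  0.03810637, -0.04384194]), 'width': 0.08717978055755722}
scene {'fovy': 43.8719418541702, 'cx': 322.8138370176646, 'cy': 190.94893345173136, 'R': [[0.7568681287456392, 0.6535645696264005, -0.0019972526461635555], [0.43166698430830747, -0.5021868808652374, -0.7493143207926933], [-0.49072828566045196, 0.5662699797940041, -0.6622114916224664]], 't': [-0.3679286713895722, -0.1471901808230064, 1.9146835658607189]}
side {'fovy': 51.22732195675246, 'cx': 310.43721096501383, 'cy': 188.50288283378873, 'R': [[0.999421463087659, -0.033210053183069965, -0.007336994432332271], [-0.02854675418734428, -0.7018360898014763, -0.7117662438452256], [0.018488427328730555, 0.7115639081767368, -0.7023780909418791]], 't': [-0.48386356094074956, 0.04891236328755488, 1.5847287408077955]}
wrist {'fovy': 66.82726526883508, 'cx': 318.3529750119791, 'cy': 205.65696813986014, 'mount': [[0.9999975239805469, -0.0002616494908617224, -0.002209880611424379, 0.0006463015121989102], [0.0020762421518065424, -0.24765295571023055, 0.9688465836996646, -0.16120484253211023], [-0.0008007816805341705, -0.9688487730639536, -0.24765179926899303, 0.06726051710085108], [0.0, 0.0, 0.0, 1.0]]}
```

View pics/scene0.png

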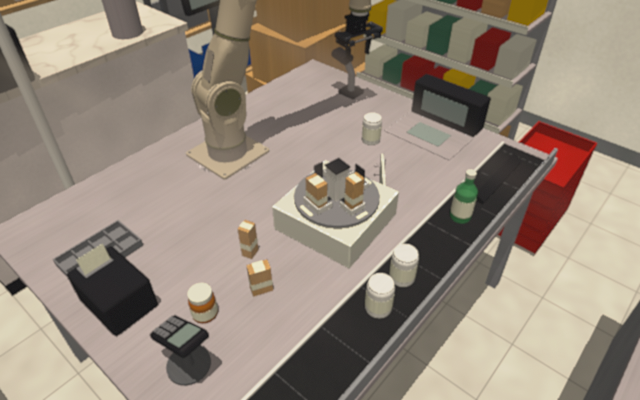

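View pics/side0.png

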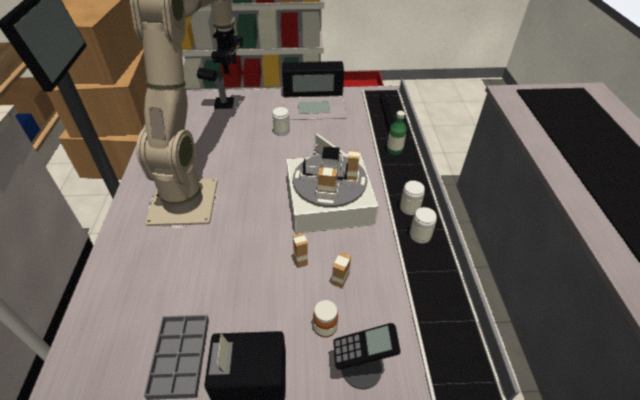

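View pics/wrist0.png

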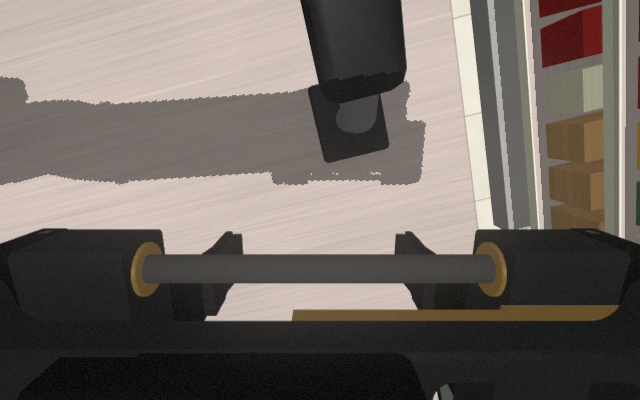

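```bash
python3 - <<'E'
import cv2
a=cv2.imread("pics/scene0.png");b=cv2.imread("pics/side0.png")
cv2.imwrite("pics/z1.png",cv2.resize(a[140:270,260:410],None,fx=5,fy=4.6,interpolation=cv2.INTER_CUBIC) if 0 else cv2.resize(a[145:265,260:410],None,fx=5,fy=5,interpolation=cv2.INTER_CUBIC))
cv2.imwrite("pics/z2.png",cv2.resize(b[125:235,270:390],None,fx=5,fy=5,interpolation=cv2.INTER_CUBIC))
cv2.imwrite("pics/z3.png",cv2.resize(a[215:300,225:285],None,fx=7,fy=7,interpolation=cv2.INTER_CUBIC))
cv2.imwrite("pics/z4.png",cv2.resize(b[225:295,285:365],None,fx=7,fy=7,interpolation=cv2.INTER_CUBIC))
E
```

```text
(no output)
```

View pics/z1.png

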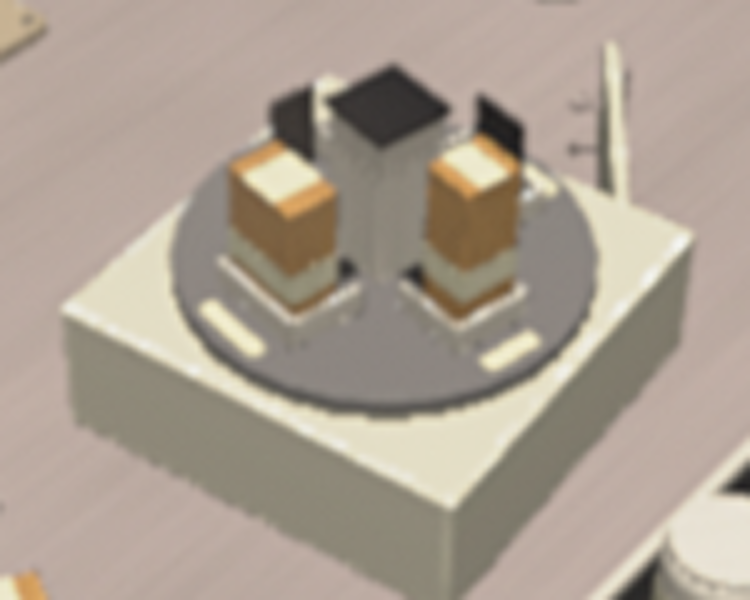

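View pics/z2.png

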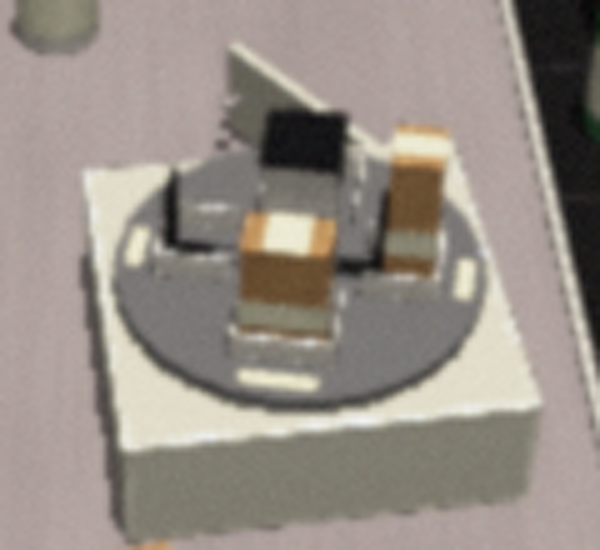

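View pics/z3.png

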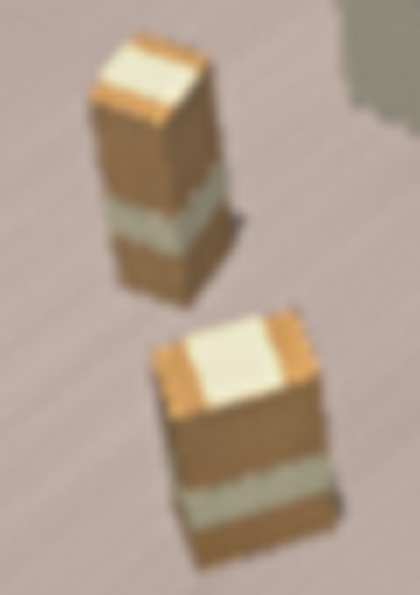

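View pics/z4.png

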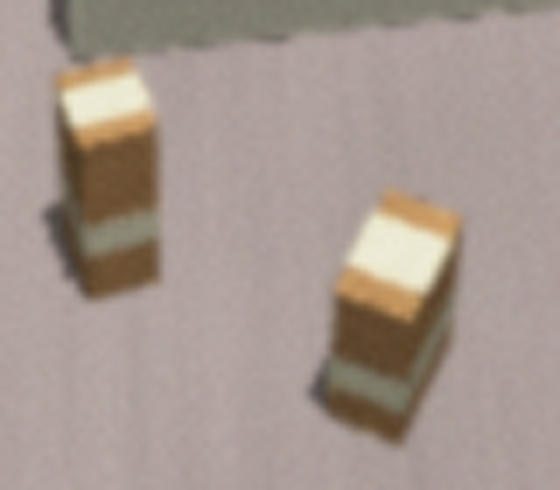

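```bash
cat > h.py <<'E'
import numpy as np, cv2
from scipy.optimize import least_squares
from scipy.spatial.transform import Rotation as Ro
def proj(c,X):
    X=np.atleast_2d(X); f=200/np.tan(np.radians(c["fovy"])/2)
    Y=X@np.array(c["R"]).T+np.array(c["t"])
    return np.c_[f*Y[:,0]/Y[:,2]+c["cx"],f*Y[:,1]/Y[:,2]+c["cy"]]
def wristcam(c,s):
    Rt=Ro.from_quat(s["eef_rot"]).as_matrix(); M=np.array(c["mount"])
    Rw=Rt@M[:3,:3]; p=Rt@M[:3,3]+s["ee_pos"]
    d=dict(c); d["R"]=Rw.T; d["t"]=-Rw.T@p; return d
def ray(c,u,v):
    f=200/np.tan(np.radians(c["fovy"])/2)
    R=np.array(c["R"]); d=R.T@np.array([(u-c["cx"])/f,(v-c["cy"])/f,1]); return -R.T@np.array(c["t"]),d
def atz(c,u,v,z):
    o,d=ray(c,u,v); return o+d*(z-o[2])/d[2]
def box(x,y,a,dx,dy,z): # 4 corners ccw
    c,s=np.cos(a),np.sin(a)
    P=np.array([[1,1],[-1,1],[-1,-1],[1,-1]])*[dx/2,dy/2]
    return np.c_[P@np.array([[c,s],[-s,c]])+[x,y],np.full(4,z)]
E
cat > f1.py <<'E'
from h import *
from bench import vision
sc=vision.camera("scene"); sd=vision.camera("side")
def uz(P,o,k): return (np.array(P,float)+.5)/k-.5+np.array(o)
def fitbox(tops,bots,dx,dy,h,z0=0):
    best=None
    for a0 in np.radians(np.arange(0,180,15)):
        def res(p):
            T=box(p[0],p[1],p[2],dx,dy,z0+h);B=box(p[0],p[1],p[2],dx,dy,z0)
            out=[]
            for c,P,Q in((sc,tops[0],T),(sd,tops[1],T),(sc,bots[0],B),(sd,bots[1],B)):
                if len(P)==0: continue
                q=proj(c,Q)
                D=np.linalg.norm(np.array(P)[:,None]-q[None],axis=2); j=D.argmin(1)
                out.append((P-q[j]).ravel())
            return np.concatenate(out)
        T=np.mean([atz(c,*P.mean(0),z0+h) for c,P in((sc,tops[0]),(sd,tops[1]))],0)
        r=least_squares(res,[T[0],T[1],a0])
        if best is None or r.cost<best.cost: best=r
    return best.x, np.sqrt(2*best.cost/len(best.fun))
nar=fitbox([uz([(93,97),(140,33),(212,57),(165,125)],(225,215),7),uz([(55,75),(135,60),(157,120),(80,142)],(285,225),7)],
 [uz([(118,285),(190,307),(240,225)],(225,215),7),uz([(92,297),(158,280)],(285,225),7)],.036,.042,.120)
wid=fitbox([uz([(153,350),(292,312),(320,378),(172,418)],(225,215),7),uz([(385,190),(462,215),(412,318),(335,290)],(285,225),7)],
 [uz([(200,570),(338,525)],(225,215),7),uz([(402,442),(328,410),(452,350)],(285,225),7)],.036,.060,.100)
print("narrow",nar,"wide",wid)
E=[]
def fr(p):
    x,y,a,z=p; out=[]
    R=lambda d:np.array([x+d*np.cos(a),y+d*np.sin(a)])
    u=np.array([np.cos(a),np.sin(a)]);v=np.array([-u[1],u[0]])
    o=np.array([x,y])
    items=[(box(x,y,a,.05,.05,z+.130),[(327,103),(393,65),(450,108),(385,148)],[(268,112),(348,112),(342,175),(260,168)]),
     (box(*(o+.08*u),a,.036,.06,z+.112),[(230,172),(275,143),(338,188),(290,215)],[(245,213),(338,213),(335,258),(240,255)]),
     (box(*(o+.08*v),a,.042,.036,z+.132),[(428,172),(480,138),(522,165),(470,197)],[(395,125),(450,128),(445,160),(388,157)])]
    for Q,P1,P2 in items:
        for c,P in((sc,uz(P1,(260,145),5)),(sd,uz(P2,(270,125),5))):
            q=proj(c,Q);D=np.linalg.norm(P[:,None]-q[None],axis=2);out.append((P-q[D.argmin(1)]).ravel())
    return np.concatenate(out)
c0=atz(sd,*uz([(304,142)],(270,125),5)[0],.23)
r=least_squares(fr,[c0[0],c0[1],-np.pi/2,.1]);print("spinner",r.x,np.degrees(r.x[2]),np.sqrt(2*r.cost/len(r.fun)))
for c,P in((sc,uz([(62,310),(450,510),(692,237)],(260,145),5)),(sd,uz([(85,172),(125,445),(540,405)],(270,125),5))):
    for q in P: print("base",atz(c,*q,.1)[:2].round(3))
# door top edge
for c,P in((sc,uz([(612,45),(628,195)],(260,145),5)),(sd,uz([(235,45),(385,150)],(270,125),5))):
    for q in P: print("door",atz(c,*q,.092)[:2].round(3))
print("can",atz(sd,*[281,110],.108),"jar",atz(sd,325,305,.095))
E
python3 f1.py; python3 -c "
from h import *
from bench import readout
s=readout.read_state();print(Ro.from_quat(s['eef_rot']).as_matrix().round(3),s['ee_pos'],s['time'])"
```

```text
narrow (array([ 0.4417124 , -0.29131583,  0.30445972]), np.float64(0.727248098719697)) wide (array([ 0.56749656, -0.36554928,  2.65535821]), np.float64(0.47449981381596307))
spinner [ 0.5527979  -0.01196653 -1.73787963  0.1023728 ] -99.57316833919258 0.808577014648923
base [ 0.427 -0.172]
base [ 0.713 -0.145]
base [0.684 0.139]
base [0.397 0.114]
base [ 0.426 -0.169]
base [ 0.71  -0.144]
door [0.521 0.28 ]
door [0.624 0.154]
door [0.52  0.279]
door [0.631 0.14 ]
can [0.3705325  0.43435741 0.108     ] jar [ 0.50853753 -0.51052866  0.095     ]
[[ 0.237 -0.    -0.971]
 [ 0.971 -0.001  0.238]
 [-0.001 -1.    -0.   ]] [0.14840965 0.60696044 0.22219823] 0.25
```

Call:
arm_command:
  targets:
    - [[0,-0.02,0,0,7.15,0],[0,-0.02,0,0,7.15,0],[-0.015,-0.008,-0.0333,0,0,0],[-0.015,-0.008,-0.0333,0,0,0],[-0.015,-0.008,-0.0333,0,0,0],[-0.015,-0.008,-0.0333,0,0,0],[-0.015,-0.008,-0.0333,0,0,0],[-0.015,-0.008,-0.0333,0,0,0],[-0.015,-0.008,-0.0333,0,0,0],[-0.015,-0.008,-0.0333,0,0,0],[-0.015,-0.008,-0.0333,0,0,0],[-0.015,-0.008,-0.0333,0,0,0]]
  hand: 1

```text
time: 1.25
ee_pos: [0.3726, 0.3165, 0.3431]
eef_rot: [-0.606, -0.364, 0.364, 0.606]
ft_force: [0.7, 0.2, -0.5]
width: 0.0871
```

Call:
arm_command:
  targets:
    - [[-0.016,-0.003,-0.0355,0,0,0],[-0.016,-0.003,-0.0355,0,0,0],[-0.016,-0.003,-0.0355,0,0,0],[-0.016,-0.003,-0.0355,0,0,0],[-0.016,-0.003,-0.0355,0,0,0],[-0.016,-0.003,-0.0355,0,0,0],[-0.016,-0.003,-0.0355,0,0,0],[-0.016,-0.003,-0.0355,0,0,0],[-0.016,-0.003,-0.0355,0,0,0],[-0.016,-0.003,-0.0355,0,0,0],[-0.016,-0.003,-0.0355,0,0,0],[0,0,0,0,0,0]]

```text
time: 2.25
ee_pos: [0.6356, -0.0283, 0.3739]
eef_rot: [0.609, 0.36, -0.363, -0.607]
ft_force: [-0.3, 0.2, -0.1]
width: 0.087
```

```bash
cat > snap.py <<'E'
import sys,pickle,cv2
from bench import readout,vision
from h import *
n=sys.argv[1]; s=readout.read_state(); c=vision.camera("wrist"); w=wristcam(c,s); cv2.imwrite(f"pics/{n}.png",c["pixels"])
pickle.dump((w,s),open(f"pics/{n}.pkl","wb")); print(s["time"],s["ee_pos"].round(4),s["joint_positions"].round(2),s["ft_force"].round(1),s["width"])
E
python3 snap.py w1
```

```text
2.25 [ 0.6356 -0.0283  0.3739] [-0.46  0.37  0.62  1.18 -0.21  1.66  1.19] [-0.3  0.2 -0.1] 0.08697081795061366
```

View pics/w1.png

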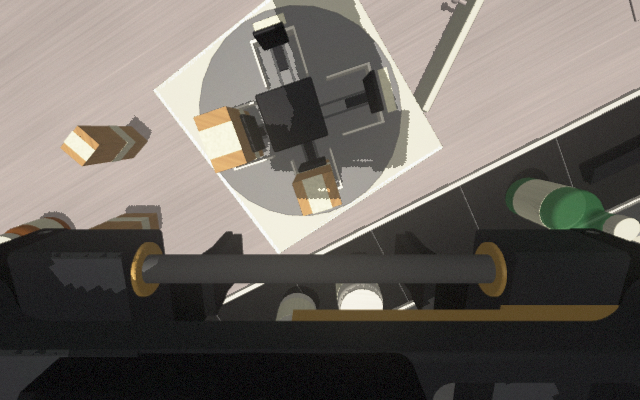

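```bash
python3 - <<'E'
import cv2
a=cv2.imread("pics/w1.png")
cv2.imwrite("pics/w1z.png",cv2.resize(a[0:150,230:410],None,fx=4,fy=4,interpolation=cv2.INTER_CUBIC))
cv2.imwrite("pics/w1y.png",cv2.resize(a[70:220,180:360],None,fx=4,fy=4,interpolation=cv2.INTER_CUBIC))
E
```

```text
(no output)
```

View pics/w1z.png

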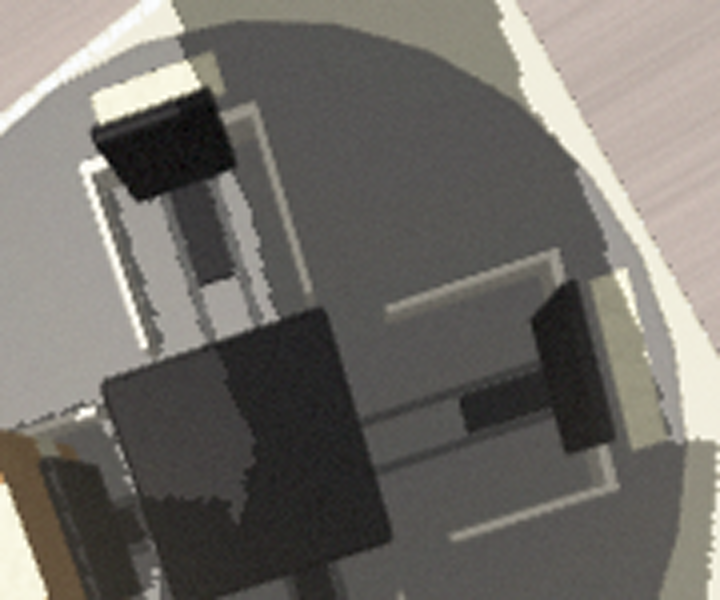

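View pics/w1y.png

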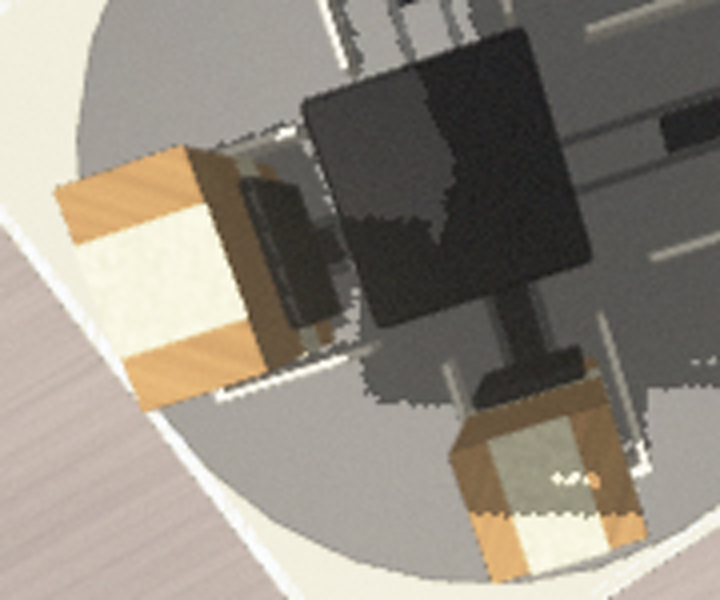

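```bash
cat > f2.py <<'E'
from h import *
import pickle
w,s=pickle.load(open("pics/w1.pkl","rb"))
def uz(P,o,k): return (np.array(P,float)+.5)/k-.5+np.array(o)
o1=(180,70);o2=(230,0)
def pts(p):
    x,y,a,z,t=p
    L=[]
    def add(xx,yy,zz): L.append([x+xx*np.cos(a)-yy*np.sin(a),y+xx*np.sin(a)+yy*np.cos(a),z+zz])
    # column: order from image; wide bay(-x) is right in image, narrow(-y) top; +x left, +y bottom
    for q in[(.025,-.025),(-.025,-.025),(-.025,.025),(.025,.025)]: add(*q,.130)
    for q in[(.098,-.03),(.062,-.03),(.062,.03),(.098,.03)]: add(*q,.112)
    for q in[(.021,.062),(-.021,.062),(-.021,.098),(.021,.098)]: add(*q,.132)
    for q in[(-.102,-.034-t),(-.102,.034+t)]: add(*q,.034)
    for q in[(.025+t,-.102),(-.025-t,-.102)]: add(*q,.034)
    return np.array(L)
O=np.r_[uz([(303,103),(522,28),(592,260),(380,328)],o1,4),uz([(55,187),(185,147),(268,375),(145,412)],o1,4),
 uz([(452,457),(608,405),(645,537),(493,583)],o1,4),uz([(558,250),(615,490),(83,165),(255,103)],o2,4)]
f=lambda p:(proj(w,pts(p))-O).ravel()
for fixz in(0,1):
    g=(lambda p:f([p[0],p[1],p[2],.1,p[3]])) if fixz else f
    r=least_squares(g,[.553,-.012,-1.738]+([] if fixz else [.1])+[.003],x_scale=.01,loss="soft_l1")
    print(r.x,np.degrees(r.x[2]),np.sqrt(np.mean(r.fun**2)));print(r.fun.reshape(-1,2).round(1).tolist())
E
python3 f2.py
```

```text
[ 0.5537984  -0.01351138 -1.76539455  0.10222958  0.00236189] -101.14965694150885 1.3531683329478221
[[3.0, 2.1], [-1.4, 3.8], [-3.1, -1.6], [1.3, -3.0], [-0.4, 0.5], [-0.0, -0.6], [0.3, -0.6], [-0.5, 0.2], [-1.0, -0.7], [-0.0, -0.1], [0.9, 0.4], [-0.1, 0.6], [0.2, 0.2], [0.9, -0.3], [-0.2, -0.1], [0.3, -0.0]]
[ 0.55368293 -0.0137723  -1.76571462  0.00252641] -101.16799547167729 1.4545580888820315
[[3.2, 2.3], [-1.6, 4.2], [-3.5, -1.6], [1.3, -3.1], [0.2, 0.6], [0.3, -0.4], [0.5, -0.9], [-0.1, -0.1], [-1.1, -1.0], [-0.4, -0.4], [0.5, -0.1], [-0.3, 0.1], [-0.3, 0.5], [0.3, -0.1], [-0.1, 0.5], [0.3, 0.6]]
```

Call:
arm_command:
  targets:
    - [[-0.0327,0.0044,-0.0175,0,0,0],[-0.0327,0.0044,-0.0175,0,0,0],[-0.0327,0.0044,-0.0175,0,0,0],[-0.0327,0.0044,-0.0175,0,0,0],[-0.0327,0.0044,-0.0175,0,0,0],[-0.0327,0.0044,-0.0175,0,0,0],[-0.0327,0.0044,-0.0175,0,0,0],[-0.0327,0.0044,-0.0175,0,0,0],[-0.0327,0.0044,-0.0175,0,0,0],[-0.0327,0.0044,-0.0175,0,0,0],[0,0,0,0,0,0]]

```text
time: 3.22
ee_pos: [0.6307, -0.3988, 0.3283]
eef_rot: [-0.607, -0.36, 0.363, 0.609]
ft_force: [-1.1, -0.8, -1.1]
width: 0.087
```

```bash
python3 snap.py w2
```

```text
3.2167 [ 0.6307 -0.3988  0.3283] [ 0.19  0.68  0.67  0.87 -0.4   1.7   1.76] [-1.1 -0.8 -1.1] 0.08701176215871695
```

View pics/w2.png

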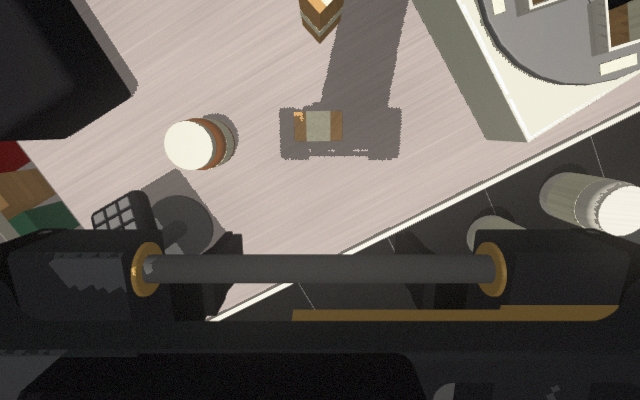

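```bash
python3 - <<'E'
import cv2
a=cv2.imread("pics/w2.png")
z=cv2.resize(a[95:155,275:365],None,fx=8,fy=8,interpolation=cv2.INTER_CUBIC)
cv2.imwrite("pics/w2z.png",cv2.convertScaleAbs(z,alpha=1.5,beta=10))
E
```

```text
(no output)
```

View pics/w2z.png

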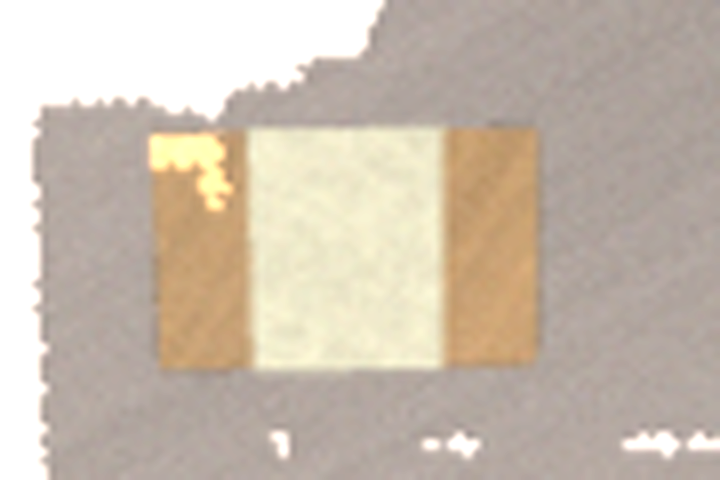

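```bash
cat > f3.py <<'E'
from h import *
import pickle,sys
w,s=pickle.load(open("pics/w2.pkl","rb"))
P=(np.array([(151,131),(539,127),(539,367),(158,369)])+.5)/8-.5+[275,95]
W=np.array([atz(w,*p,.1) for p in P]);print(W.round(4))
c=W.mean(0);e=(W[1]+W[2]-W[0]-W[3])/2;print(c,np.hypot(*e[:2]),np.degrees(np.arctan2(e[1],e[0])))
R=Ro.from_quat(s["eef_rot"]).as_matrix();print(np.degrees(np.arctan2(R[1,0],R[0,0])))
print(R.T@(c-s["ee_pos"]), R.round(4))
E
python3 f3.py
```

```text
[[ 0.5377 -0.3841  0.1   ]
 [ 0.5657 -0.3315  0.1   ]
 [ 0.5977 -0.3481  0.1   ]
 [ 0.5693 -0.4009  0.1   ]]
[ 0.56758866 -0.36616446  0.1       ] 0.05976001115937063 61.83765228313505
61.458000481327666
[-0.00069687  0.2286048   0.07006809] [[ 0.4778 -0.0054 -0.8785]
 [ 0.8785 -0.001   0.4778]
 [-0.0034 -1.      0.0043]]
```

Call:
arm_command:
  targets:
    - [[0,0.01,0.035,0,-0.4,0],[-0.001,0.01,0.035,0,0,0],[0,0.036,0,0,0,0],[0,0.036,0,0,0,0],[0,0.036,0,0,0,0],[0,0.036,0,0,0,0],[0,0.036,0,0,0,0],[0,0.036,0,0,0,0],[0,0.036,0,0,0,0],[0,0.018,0,0,0,0],[0,0,0,0,0,0]]

```text
time: 4.18
ee_pos: [0.5722, -0.3565, 0.0375]
eef_rot: [-0.602, -0.366, 0.368, 0.607]
ft_force: [-0.0, 0.4, -0.4]
width: 0.0867
```

```bash
python3 snap.py w3; python3 -c "
from h import *
from bench import readout
s=readout.read_state();print(Ro.from_quat(s['eef_rot']).as_matrix().round(4),s['ee_pos'])"
```

```text
4.1833 [ 0.5722 -0.3565  0.0375] [ 0.07  0.66  0.6   1.53 -0.41  1.09  1.85] [-0.   0.4 -0.4] 0.08673043476409076
[[ 4.625e-01 -2.500e-03 -8.866e-01]
 [ 8.866e-01  2.300e-03  4.624e-01]
 [ 9.000e-04 -1.000e+00  3.300e-03]] [ 0.57333308 -0.3579083   0.04060993]
```

View pics/w3.png

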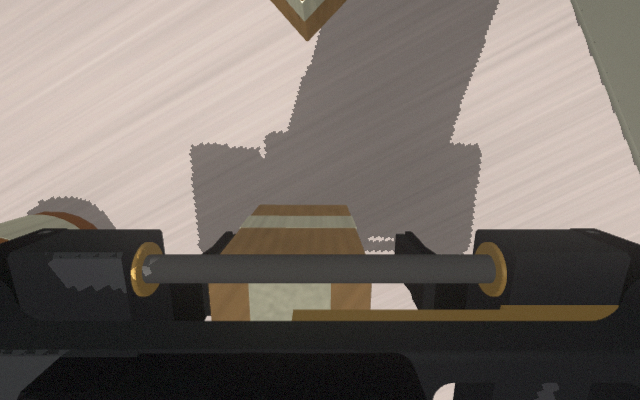

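Call:
arm_command:
  targets:
    - [[0,0,0,0,0,0],[0,0,0,0,0,0],[0,0,0,0,0,0]]

```text
time: 4.48
ee_pos: [0.5748, -0.3608, 0.0443]
eef_rot: [0.606, 0.367, -0.365, -0.604]
ft_force: [0.5, -0.4, -0.3]
width: 0.0867
```

```bash
python3 snap.py w4; cat > st.py <<'E'
from h import *
from bench import readout
import sys
s=readout.read_state();R=Ro.from_quat(s['eef_rot']).as_matrix();print(s["time"],"yaw",np.degrees(np.arctan2(R[1,0],R[0,0])).round(2),"yaxis",R[:,1].round(4),"x_z",R[2,0].round(4),s['ee_pos'].round(4),"F",s["ft_force"].round(1),s["width"].round(4))
if len(sys.argv)>3:
    d=np.array([float(v) for v in sys.argv[1:4]])-s["ee_pos"];print("shift",(R.T@d).round(4))
E
python3 st.py .5676 -.3662 .038; python3 - <<'E'
import cv2
a=cv2.imread("pics/w4.png");cv2.imwrite("pics/w4z.png",cv2.resize(a[180:330,170:470],None,fx=2.5,fy=2.5))
E
```

```text
4.4833 [ 0.5748 -0.3608  0.0443] [ 0.07  0.66  0.61  1.52 -0.41  1.09  1.85] [ 0.5 -0.4 -0.3] 0.08674613333343298Traceback (most recent call last):
  File "st.py", line 4, in <module>
    s=readout.read_state();R=Ro.from_quat(s['eef_rot']).as_matrix();print(s["time"],"yaw",np.degrees(np.arctan2(R[1,0],R[0,0])).round(2),"yaxis",R[:,1].round(4),"x_z",R[2,0].round(4),s['ee_pos'].round(4),"F",s["ft_force"].round(1),s["width"].round(4))
                                                                                                                                                                                                                                       ^^^^^^^^^^^^^^^^
AttributeError: 'float' object has no attribute 'round'
```

View pics/w4z.png

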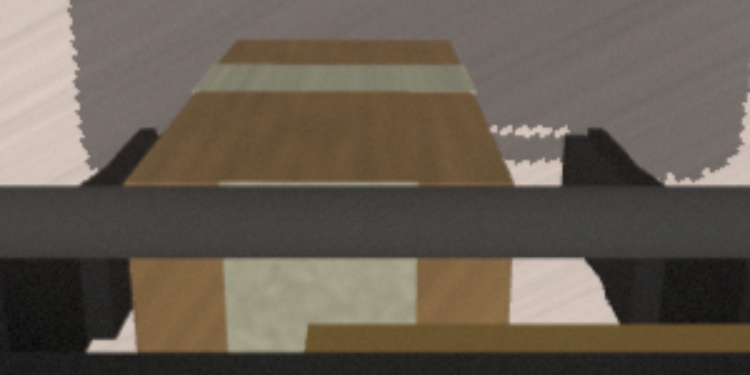

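```bash
sed -i 's/s\["width"\].round(4)/round(float(s["width"]),4)/' st.py; python3 st.py .5676 -.3662 .038
```

```text
4.5333 yaw 62.35 yaxis [ 0.0027 -0.0011 -1.    ] x_z 0.0003 [ 0.5745 -0.3608  0.0439] F [ 0.5 -0.1 -0.3] 0.0868
shift [-0.008   0.0059  0.0036]
```

Call:
arm_command:
  targets:
    - [[-0.008,0.006,0.0035,0,0.5,0],[0,0,0,0,0,0],[0,0,0,0,0,0],[0,0,0,0,0,0]]

```text
time: 4.87
ee_pos: [0.5664, -0.3662, 0.036]
eef_rot: [-0.607, -0.363, 0.363, 0.607]
ft_force: [-0.7, 0.0, -0.3]
width: 0.087
```

```bash
python3 st.py .5676 -.3662 .038;python3 snap.py w5;  python3 - <<'E'
import cv2
a=cv2.imread("pics/w5.png");cv2.imwrite("pics/w5z.png",cv2.resize(a[180:330,170:470],None,fx=2.5,fy=2.5))
E
```

```text
4.8667 yaw 61.8 yaxis [-0.  0. -1.] x_z 0.0 [ 0.5664 -0.3662  0.036 ] F [-0.7  0.  -0.3] 0.087
shift [ 0.0005 -0.002  -0.001 ]
4.8667 [ 0.5664 -0.3662  0.036 ] [ 0.08  0.66  0.61  1.53 -0.41  1.08  1.86] [-0.7  0.  -0.3] 0.08699929071918924
```

View pics/w5z.png

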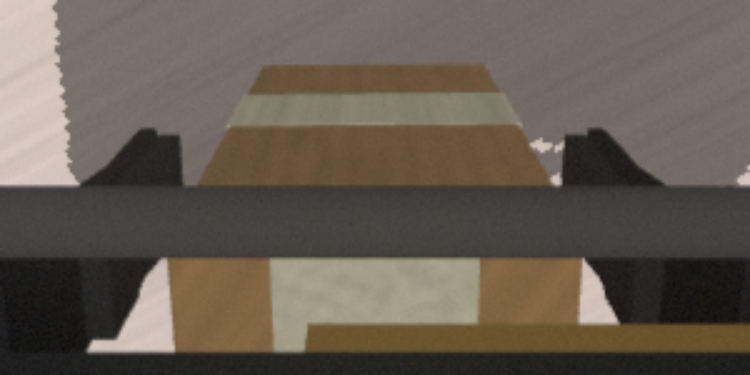

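Call:
arm_command:
  targets:
    - [[0,0,0,0,0,0],[0,0,0,0,0,0],[0,0,0,0,0,0],[0,0,0,0,0,0],[0,0,0,0,0,0],[0,0,0,0,0,0]]
  hand: 0
  grip_force: 45

```text
time: 5.42
ee_pos: [0.5667, -0.3659, 0.036]
eef_rot: [0.607, 0.363, -0.363, -0.607]
ft_force: [-0.4, -0.2, 0.4]
width: 0.0599
```

```bash
python3 st.py .5676 -.3662 .038
```

```text
5.4167 yaw 61.83 yaxis [ 1.e-04  0.e+00 -1.e+00] x_z 0.0 [ 0.5667 -0.3659  0.036 ] F [-0.4 -0.2  0.4] 0.0599
shift [ 0.0001 -0.002  -0.0009]
```

Call:
arm_command:
  targets:
    - [[0,-0.015,0,0,0,0],[0,-0.035,0,0,0,0],[0,-0.03,0,0,7.15,0],[0,-0.03,0,0,7.15,0],[0,-0.03,0,0,7.15,0],[0,-0.03,0,0,7.15,0],[0,-0.03,0,0,7.15,0],[0,-0.03,0,0,7.15,0],[0,-0.03,0,0,7.15,0],[0,-0.03,0,0,7.15,0],[0,0,0,0,7.15,0],[0,0,0,0,7.15,0]]

```text
time: 6.42
ee_pos: [0.5666, -0.3666, 0.3292]
eef_rot: [0.705, -0.061, 0.063, -0.704]
ft_force: [-0.1, 0.4, -3.1]
width: 0.0597
```

Call:
arm_command:
  targets:
    - [[0,0,0,0,1.5,0],[0,0,0,0,0,0],[0,0,0,0,0,0],[0,0,0,0,0,0]]

```text
time: 6.75
ee_pos: [0.5665, -0.3658, 0.326]
eef_rot: [-0.704, 0.068, -0.068, 0.704]
ft_force: [-0.3, 0.5, -2.1]
width: 0.0595
```

```bash
python3 st.py .5789 .1139 .32
```

```text
6.75 yaw -11.0 yaxis [-2.e-04  3.e-04 -1.e+00] x_z -0.0003 [ 0.5665 -0.3658  0.326 ] F [-0.3  0.5 -2.1] 0.0595
shift [-0.0794  0.0061  0.4733]
```

Call:
arm_command:
  targets:
    - [[-0.004,0,0.02,0,0,0],[-0.007,0,0.04,0,0,0],[-0.007,0,0.04,0,0,0],[-0.007,0,0.04,0,0,0],[-0.007,0,0.04,0,0,0],[-0.007,0,0.04,0,0,0],[-0.007,0,0.04,0,0,0],[-0.007,0,0.04,0,0,0],[-0.007,0,0.04,0,0,0],[-0.007,0,0.04,0,0,0],[-0.007,0,0.04,0,0,0],[-0.006,0,0.04,0,0,0]]

```text
time: 7.75
ee_pos: [0.5767, 0.1028, 0.3264]
eef_rot: [-0.703, 0.068, -0.068, 0.704]
ft_force: [1.0, 0.5, -1.5]
width: 0.0597
```

Call:
arm_command:
  targets:
    - [[0,0,0.013,0,0.15,0],[0,0,0,0,0,0],[0,0,0,0,0,0],[0,0,0,0,0,0],[0,0,0,0,0,0]]

```text
time: 8.17
ee_pos: [0.5798, 0.1118, 0.3262]
eef_rot: [0.704, -0.07, 0.07, -0.704]
ft_force: [-0.3, -0.3, -1.4]
width: 0.0595
```

```bash
python3 st.py .5789 .1139 .178; python3 snap.py w6
```

```text
8.1667 yaw -11.42 yaxis [ 3.e-04 -0.e+00 -1.e+00] x_z 0.0003 [0.5798 0.1118 0.3262] F [-0.3 -0.3 -1.4] 0.0595
shift [-0.0014  0.1482  0.0019]
8.1667 [0.5798 0.1118 0.3262] [-1.02  0.3   0.97  1.42 -0.25  1.54 -0.26] [-0.3 -0.3 -1.4] 0.059512197283790966
```

View pics/w6.png

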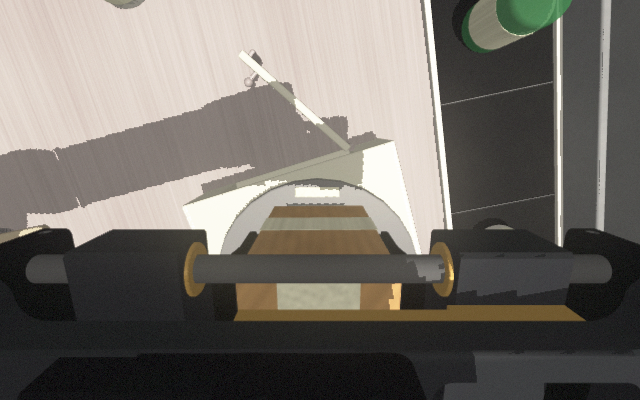

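```bash
python3 - <<'E'
import cv2
a=cv2.imread("pics/w6.png");cv2.imwrite("pics/w6z.png",cv2.resize(a[170:250,210:430],None,fx=3.5,fy=3.5,interpolation=cv2.INTER_CUBIC))
E
```

```text
(no output)
```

View pics/w6z.png

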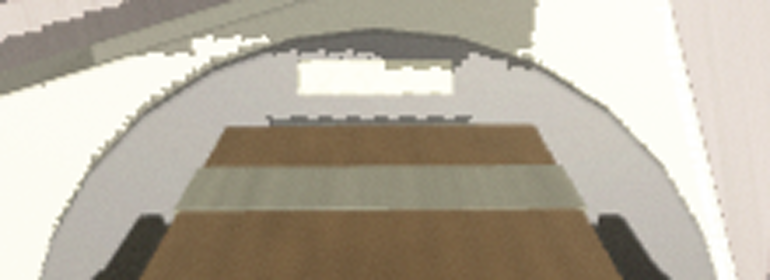

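```bash
python3 - <<'E'
from h import *
import pickle
w,s=pickle.load(open("pics/w6.pkl","rb"))
a=np.radians(-101.15);u=-np.array([np.cos(a),np.sin(a)]);t=np.array([np.cos(a+np.pi/2),np.sin(a+np.pi/2)])
for P in[(297,60),(452,62),(452,95),(299,93),(380,30)]:
    q=(np.array(P)+.5)/3.5-.5+[210,170]
    X=atz(w,*q,.114)[:2]-[.5538,-.0136];print(X@u,X@t)
X=s["ee_pos"][:2]-[.5538,-.0136];print("tcp",X@u,X@t)
E
```

```text
0.12433466776934023 -0.028497409081682676
0.12330037499592406 0.026955754237577914
0.11119437929692506 0.027093083950702906
0.11223928304455452 -0.02807994439747725
0.1349996788691074 0.0012523351963958027
tcp 0.1280515753349898 0.0012925271332723393
```

Call:
arm_command:
  targets:
    - [[-0.0015,0.02,0.002,0,-0.2,0],[0,0.03,0,0,0,0],[0,0.03,0,0,0,0],[0,0.03,0,0,0,0],[0,0.02,0,0,0,0],[0,0.012,0,0,0,0],[0,0.006,0,0,0,0],[0,0,0,0,0,0],[0,0,0,0,0,0],[0,0,0,0,0,0],[0,0,0,0,0,0]]

```text
time: 9.13
ee_pos: [0.5794, 0.1159, 0.1792]
eef_rot: [-0.703, 0.068, -0.069, 0.704]
ft_force: [0.2, -0.1, -2.2]
width: 0.0599
```

```bash
python3 st.py .5789 .1139 .178; python3 snap.py w7; python3 - <<'E'
from bench import vision
import cv2
for n,(y0,y1,x0,x1) in {"scene":(145,265,260,410),"side":(110,235,270,390)}.items():
    c=vision.camera(n)["pixels"]; cv2.imwrite(f"pics/{n}7.png",cv2.resize(c[y0:y1,x0:x1],None,fx=4.5,fy=4.5,interpolation=cv2.INTER_CUBIC))
E
```

```text
9.1333 yaw -11.12 yaxis [ 1.8e-03  7.0e-04 -1.0e+00] x_z 0.0016 [0.5794 0.1159 0.1792] F [ 0.2 -0.1 -2.2] 0.0599
shift [-0.0001  0.0012 -0.002 ]
9.1333 [0.5794 0.1159 0.1792] [-1.    0.39  0.92  1.66 -0.32  1.26 -0.21] [ 0.2 -0.1 -2.2] 0.05992273639927516
```

View pics/w7.png

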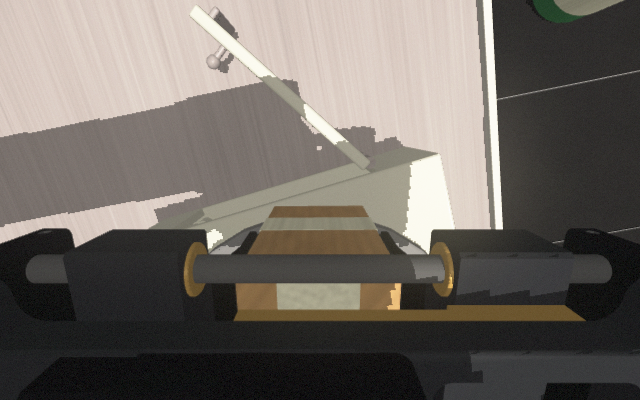

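View pics/side7.png

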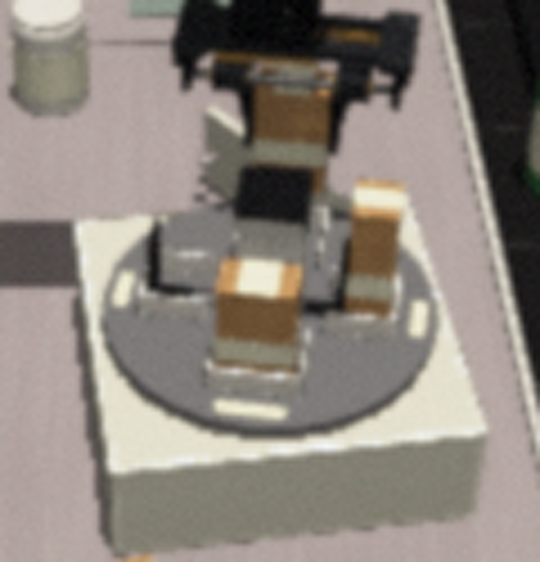

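View pics/scene7.png

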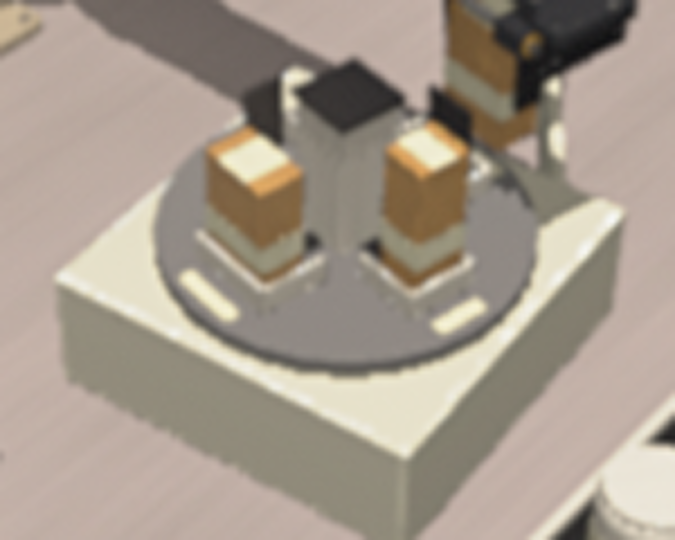

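Call:
arm_command:
  targets:
    - [[0,0.001,-0.006,0,0,0],[0,0,-0.006,0,0,0],[0,0,-0.005,0,0,0],[0,0,-0.004,0,0,0],[0,0,-0.004,0,0,0],[0,0,-0.004,0,0,0],[0,0,-0.004,0,0,0],[0,0,-0.004,0,0,0],[0,0,-0.004,0,0,0],[0,0,0,0,0,0],[0,0,0,0,0,0]]

```text
time: 10.2
ee_pos: [0.5708, 0.0756, 0.177]
eef_rot: [-0.704, 0.069, -0.069, 0.704]
ft_force: [0.1, 3.9, -1.9]
width: 0.0598
```

```bash
cat > rt.py <<'E'
from h import *
from bench import readout
s=readout.read_state();a=np.radians(-101.15)
X=s["ee_pos"][:2]-[.5538,-.0136];ux=np.array([np.cos(a),np.sin(a)]);uy=np.array([-ux[1],ux[0]])
F=s["ft_force"]
print("wide: r %.4f t %.4f Fr %.1f Ft %.1f | narrow: r %.4f t %.4f Fr %.1f Ft %.1f z %.4f Fz %.1f"%(-X@ux,X@uy,-F[:2]@ux,F[:2]@uy,-X@uy,X@ux,-F[:2]@uy,F[:2]@ux,s["ee_pos"][2],F[2]),s["torque"].round(2))
E
python3 st.py; python3 rt.py; python3 snap.py w8; python3 - <<'E'
from bench import vision
import cv2
for n,(y0,y1,x0,x1) in {"scene":(145,265,260,410),"side":(110,235,270,390)}.items():
    c=vision.camera(n)["pixels"]; cv2.imwrite(f"pics/{n}8.png",cv2.resize(c[y0:y1,x0:x1],None,fx=4.5,fy=4.5,interpolation=cv2.INTER_CUBIC))
E
```

```text
10.2 yaw -11.13 yaxis [ 1.e-04  3.e-04 -1.e+00] x_z 0.0 [0.5708 0.0756 0.177 ] F [ 0.1  3.9 -1.9] 0.0598
wide: r 0.0908 t -0.0006 Fr 3.8 Ft -0.6 | narrow: r 0.0006 t -0.0908 Fr 0.6 Ft -3.8 z 0.1770 Fz -1.9 [ 0.74  0.1  -0.07]
10.2 [0.5708 0.0756 0.177 ] [-0.97  0.35  0.94  1.7  -0.3   1.24 -0.16] [ 0.1  3.9 -1.9] 0.05984785745750123
```

View pics/side8.png

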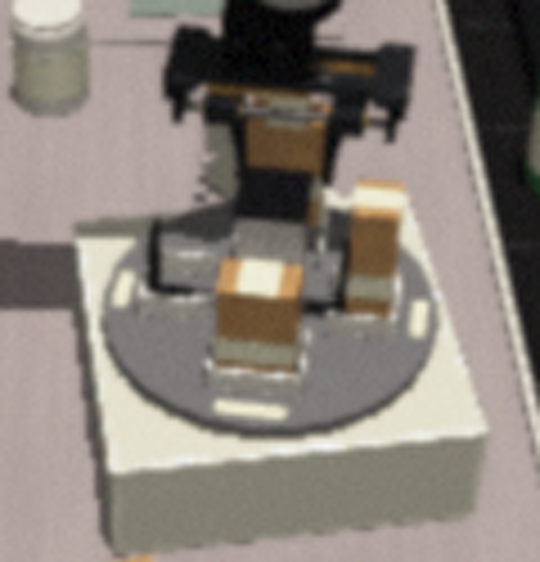

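View pics/scene8.png

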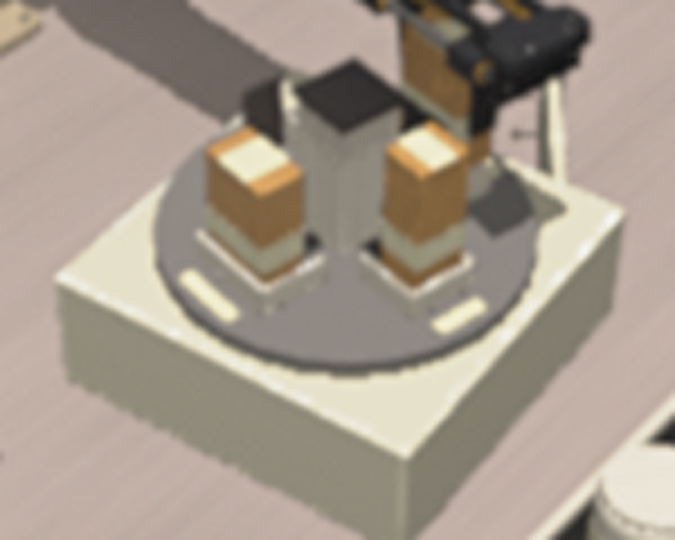

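View pics/w8.png

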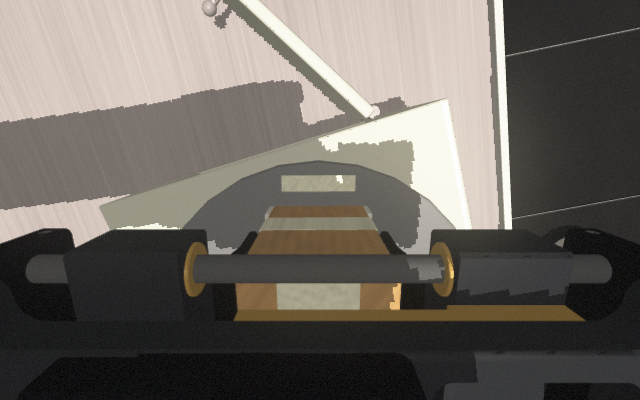

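Call:
arm_command:
  targets:
    - [[0.0003,0,-0.004,0,0,0],[0,0,-0.004,0,0,0],[0,0,-0.0043,0,0,0],[0,0,0,0,0,0],[0,0,0,0,0,0],[0,0,0,0,0,0]]

```text
time: 10.85
ee_pos: [0.5687, 0.0636, 0.177]
eef_rot: [-0.704, 0.068, -0.068, 0.704]
ft_force: [-0.3, 3.7, -2.3]
width: 0.0595
```

```bash
python3 st.py; python3 rt.py; python3 snap.py w9; python3 - <<'E'
import cv2
a=cv2.imread("pics/w9.png");cv2.imwrite("pics/w9z.png",cv2.resize(a[140:260,200:440],None,fx=3.2,fy=3.2,interpolation=cv2.INTER_CUBIC))
E
```

```text
10.85 yaw -11.12 yaxis [ 0.e+00  2.e-04 -1.e+00] x_z -0.0 [0.5687 0.0636 0.177 ] F [-0.3  3.7 -2.3] 0.0595
wide: r 0.0786 t -0.0003 Fr 3.6 Ft -1.0 | narrow: r 0.0003 t -0.0786 Fr 1.0 Ft -3.6 z 0.1770 Fz -2.3 [ 0.85  0.16 -0.02]
10.85 [0.5687 0.0636 0.177 ] [-0.96  0.34  0.94  1.71 -0.29  1.24 -0.14] [-0.3  3.7 -2.3] 0.05951594344052413
```

View pics/w9z.png

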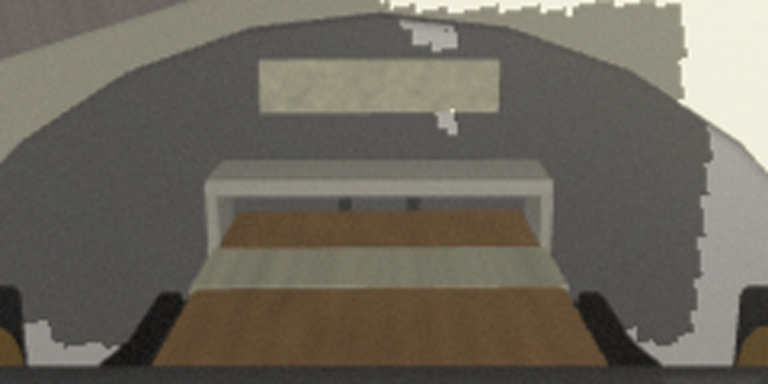

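```bash
python3 - <<'E'
from h import *
import pickle
w,s=pickle.load(open("pics/w9.pkl","rb"))
a=np.radians(-101.15);u=-np.array([np.cos(a),np.sin(a)]);t=np.array([np.cos(a+np.pi/2),np.sin(a+np.pi/2)])
for P,z in[((218,194),.136),((541,194),.136),((237,211),.141),((523,211),.141),((259,60),.114),((499,60),.114),((499,112),.114),((260,112),.114)]:
    q=(np.array(P)+.5)/3.2-.5+[200,140]
    X=atz(w,*q,z)[:2]-[.5538,-.0136];print(z,(X@u).round(4),(X@t).round(4))
E
```

```text
0.136 0.0983 -0.0349
0.136 0.0983 0.0343
0.141 0.0958 -0.0303
0.141 0.0958 0.0298
0.114 0.1247 -0.028
0.114 0.1246 0.0271
0.114 0.1126 0.0274
0.114 0.1127 -0.0281
```

Call:
arm_command:
  targets:
    - [[0,0.004,0,0,0,0],[0,0.004,0,0,0,0],[0,0.004,0,0,0,0],[0,0.004,0,0,0,0],[0,0.004,0,0,0,0],[0,0.003,0,0,0,0],[0,0,0,0,0,0],[0,0,0,0,0,0],[0,0,0,0,0,0]]

```text
time: 11.65
ee_pos: [0.5688, 0.0634, 0.154]
eef_rot: [0.704, -0.068, 0.069, -0.704]
ft_force: [-0.2, 3.4, 0.7]
width: 0.0594
```

```bash
python3 st.py; python3 rt.py
```

```text
11.65 yaw -11.12 yaxis [ 2.e-04 -1.e-04 -1.e+00] x_z 0.0002 [0.5688 0.0634 0.154 ] F [-0.2  3.4  0.7] 0.0594
wide: r 0.0785 t -0.0002 Fr 3.3 Ft -0.8 | narrow: r 0.0002 t -0.0785 Fr 0.8 Ft -3.3 z 0.1540 Fz 0.7 [ 0.75 -0.13 -0.05]
```

Call:
arm_command:
  targets:
    - [[0,0.001,0,0,0,0],[0,0.001,0,0,0,0],[0,0,0,0,0,0],[0,0,0,0,0,0]]

```text
time: 11.98
ee_pos: [0.57, 0.0634, 0.1539]
eef_rot: [-0.703, 0.068, -0.07, 0.704]
ft_force: [-0.9, 3.3, 16.7]
width: 0.0599
```

```bash
python3 rt.py
```

```text
wide: r 0.0786 t 0.0010 Fr 3.0 Ft -1.6 | narrow: r -0.0010 t -0.0786 Fr 1.6 Ft -3.0 z 0.1539 Fz 16.7 [ 0.58  0.86 -0.19]
```

Call:
arm_command:
  targets:
    - [[0,0.001,0,0,0,0],[0,0,0,0,0,0],[0,0,0,0,0,0]]

```text
time: 12.23
ee_pos: [0.5707, 0.0634, 0.1539]
eef_rot: [-0.703, 0.067, -0.07, 0.704]
ft_force: [-2.7, 3.1, 23.9]
width: 0.0596
```

```bash
python3 rt.py
```

```text
wide: r 0.0788 t 0.0017 Fr 2.6 Ft -3.2 | narrow: r -0.0017 t -0.0788 Fr 3.2 Ft -2.6 z 0.1539 Fz 23.9 [ 0.53  1.11 -0.16]
```

Call:
arm_command:
  targets:
    - [[0,-0.002,0,0,0,0],[0,0,0,0,0,0],[0,0,0,0,0,0]]

```text
time: 12.48
ee_pos: [0.5694, 0.0634, 0.1539]
eef_rot: [-0.704, 0.068, -0.069, 0.704]
ft_force: [-0.5, 3.2, 10.3]
width: 0.06
```

```bash
python3 rt.py; python3 st.py; python3 snap.py w10; python3 - <<'E'
import cv2
a=cv2.imread("pics/w10.png");cv2.imwrite("pics/w10z.png",cv2.resize(a[140:260,200:440],None,fx=3.2,fy=3.2,interpolation=cv2.INTER_CUBIC))
from bench import vision
for n,(y0,y1,x0,x1) in {"scene":(145,265,260,410),"side":(110,235,270,390)}.items():
    c=vision.camera(n)["pixels"]; cv2.imwrite(f"pics/{n}10.png",cv2.resize(c[y0:y1,x0:x1],None,fx=4.5,fy=4.5,interpolation=cv2.INTER_CUBIC))
E
```

```text
wide: r 0.0786 t 0.0004 Fr 3.1 Ft -1.2 | narrow: r -0.0004 t -0.0786 Fr 1.2 Ft -3.1 z 0.1539 Fz 10.3 [ 0.59  0.45 -0.06]
12.4833 yaw -11.12 yaxis [ 1.5e-03  4.0e-04 -1.0e+00] x_z 0.0014 [0.5694 0.0634 0.1539] F [-0.5  3.2 10.3] 0.06
12.4833 [0.5694 0.0634 0.1539] [-0.94  0.37  0.93  1.73 -0.32  1.2  -0.12] [-0.5  3.2 10.3] 0.06000770214533036
```

View pics/w10z.png

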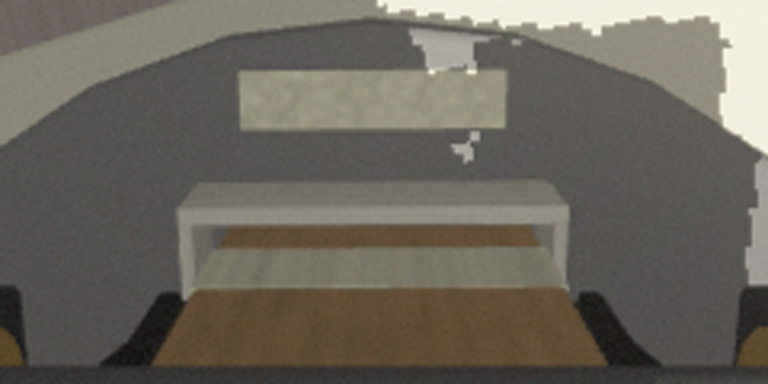

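View pics/scene10.png

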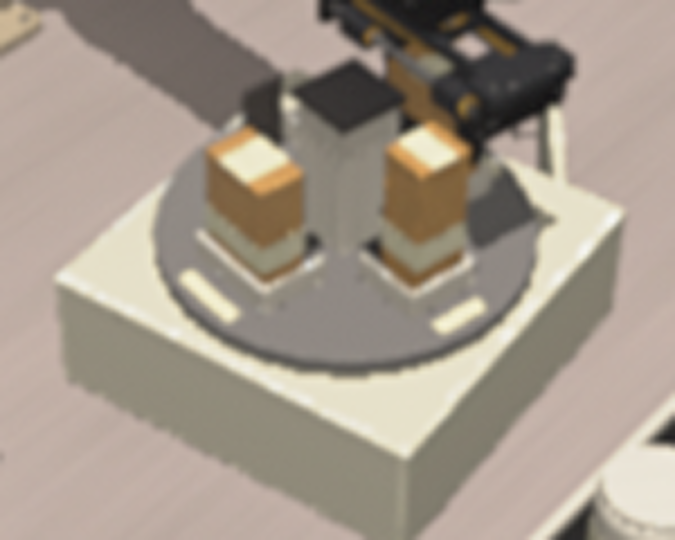

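Call:
arm_command:
  targets:
    - [[0,-0.001,0.001,0,0,0],[0,0,0.0005,0,0,0],[0,0,0,0,0,0],[0,0,0,0,0,0]]

```text
time: 12.97
ee_pos: [0.5691, 0.0649, 0.154]
eef_rot: [0.704, -0.068, 0.069, -0.704]
ft_force: [2.5, 2.8, 1.5]
width: 0.0596
```

```bash
python3 rt.py; python3 st.py
```

```text
wide: r 0.0800 t -0.0001 Fr 3.2 Ft 1.9 | narrow: r 0.0001 t -0.0800 Fr -1.9 Ft -3.2 z 0.1540 Fz 1.5 [ 0.53 -0.41  0.1 ]
12.9667 yaw -11.12 yaxis [ 3.e-04 -3.e-04 -1.e+00] x_z 0.0004 [0.5691 0.0649 0.154 ] F [2.5 2.8 1.5] 0.0596
```

Call:
arm_command:
  targets:
    - [[0,0,0,0,0,0],[0,0,0,0,0,0]]

```text
time: 13.13
ee_pos: [0.5691, 0.0649, 0.154]
eef_rot: [0.704, -0.068, 0.069, -0.704]
ft_force: [2.0, 1.2, 0.9]
width: 0.0598
```

```bash
python3 rt.py; python3 st.py;python3 rt.py
```

```text
wide: r 0.0800 t -0.0002 Fr 1.6 Ft 1.7 | narrow: r 0.0002 t -0.0800 Fr -1.7 Ft -1.6 z 0.1540 Fz 0.9 [ 0.53 -0.38  0.17]
13.1333 yaw -11.12 yaxis [ 2.e-04 -1.e-04 -1.e+00] x_z 0.0003 [0.5691 0.0649 0.154 ] F [2.  1.2 0.9] 0.0598
wide: r 0.0800 t -0.0002 Fr 1.6 Ft 1.7 | narrow: r 0.0002 t -0.0800 Fr -1.7 Ft -1.6 z 0.1540 Fz 0.9 [ 0.53 -0.38  0.17]
```

Call:
arm_command:
  targets:
    - [[0.0006,0,0,0,0,0],[0,0,0,0,0,0]]

```text
time: 13.3
ee_pos: [0.5695, 0.0648, 0.154]
eef_rot: [0.704, -0.069, 0.068, -0.704]
ft_force: [-0.4, 3.4, 3.1]
width: 0.0595
```

```bash
python3 rt.py; python3 snap.py w11;  python3 - <<'E'
import cv2
a=cv2.imread("pics/w11.png");cv2.imwrite("pics/w11z.png",cv2.resize(a[140:260,200:440],None,fx=3.2,fy=3.2,interpolation=cv2.INTER_CUBIC))
E
```

```text
wide: r 0.0800 t 0.0002 Fr 3.3 Ft -1.0 | narrow: r -0.0002 t -0.0800 Fr 1.0 Ft -3.3 z 0.1540 Fz 3.1 [ 0.61 -0.06 -0.08]
13.3 [0.5695 0.0648 0.154 ] [-0.94  0.37  0.93  1.73 -0.32  1.2  -0.13] [-0.4  3.4  3.1] 0.05945687341007301
```

View pics/w11z.png

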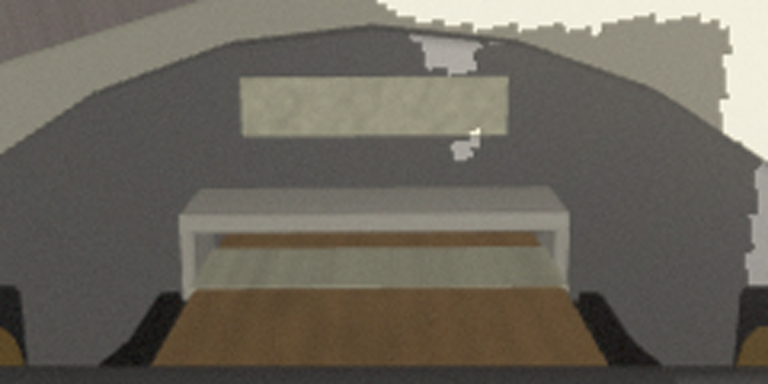

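Call:
arm_command:
  targets:
    - [[0,0,0,0,0,0],[0,0,0,0,0,0],[0,0,0,0,0,0],[0,0,0,0,0,0],[0,0,0,0,0,0]]
  hand: 0.88

```text
time: 13.77
ee_pos: [0.5695, 0.0646, 0.1539]
eef_rot: [0.704, -0.069, 0.068, -0.704]
ft_force: [-0.0, -1.0, 0.3]
width: 0.0756
```

```bash
python3 rt.py; python3 st.py;python3 snap.py w12;  python3 - <<'E'
import cv2
a=cv2.imread("pics/w12.png");cv2.imwrite("pics/w12z.png",cv2.resize(a[140:340,180:460],None,fx=2.8,fy=2.8,interpolation=cv2.INTER_CUBIC))
E
```

```text
wide: r 0.0797 t 0.0003 Fr -1.0 Ft 0.2 | narrow: r -0.0003 t -0.0797 Fr -0.2 Ft 1.0 z 0.1539 Fz 0.3 [-0.1   0.07 -0.02]
13.7667 yaw -11.13 yaxis [-2.e-04 -4.e-04 -1.e+00] x_z -0.0002 [0.5695 0.0646 0.1539] F [-0.  -1.   0.3] 0.0756
13.7667 [0.5695 0.0646 0.1539] [-0.94  0.37  0.93  1.73 -0.32  1.2  -0.13] [-0.  -1.   0.3] 0.07563693810649165
```

View pics/w12z.png

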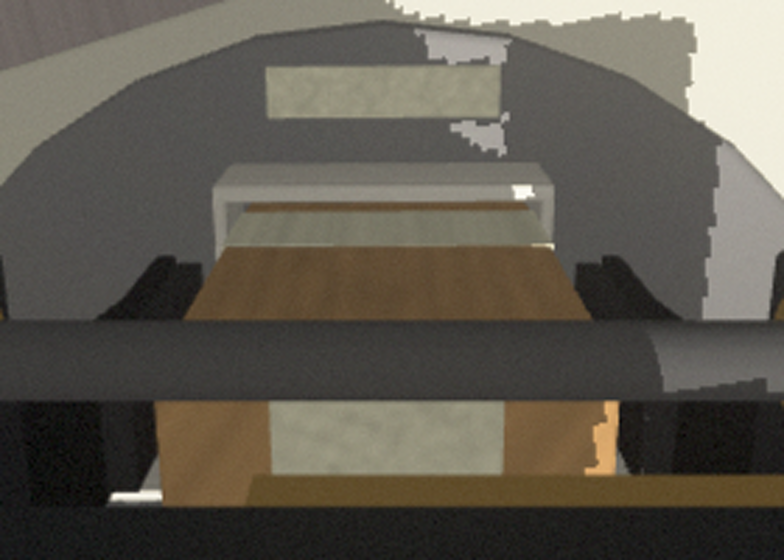

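Call:
arm_command:
  targets:
    - [[0,-0.006,0,0,0,0],[0,-0.012,0,0,0,0],[0,-0.02,0,0,0,0],[0,-0.03,0,0,0,0],[0,-0.035,0,0,0,0],[0,-0.035,0,0,0,0],[0,-0.035,0,0,0,0],[0,0,0,0,0,0],[0,0,0,0,0,0],[0,0,0,0,0,0]]

```text
time: 14.65
ee_pos: [0.5695, 0.0648, 0.3273]
eef_rot: [-0.704, 0.068, -0.069, 0.704]
ft_force: [0.0, -0.1, -1.2]
width: 0.0766
```

```bash
python3 st.py .366 -.315 .33;python3 snap.py w13;  python3 - <<'E'
import cv2
from bench import vision
for n,(y0,y1,x0,x1) in {"scene":(145,265,260,410),"side":(110,235,270,390)}.items():
    c=vision.camera(n)["pixels"]; cv2.imwrite(f"pics/{n}13.png",cv2.resize(c[y0:y1,x0:x1],None,fx=4.5,fy=4.5,interpolation=cv2.INTER_CUBIC))
E
```

```text
14.65 yaw -11.12 yaxis [ 3.e-04  3.e-04 -1.e+00] x_z 0.0002 [0.5695 0.0648 0.3273] F [ 0.  -0.1 -1.2] 0.0766
shift [-0.1264 -0.0029 -0.4119]
14.65 [0.5695 0.0648 0.3273] [-1.    0.25  0.99  1.47 -0.21  1.53 -0.21] [ 0.  -0.1 -1.2] 0.07662250605288312
```

View pics/w13.png

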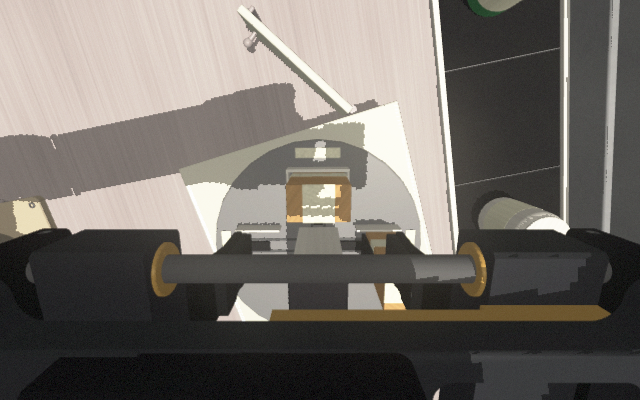

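View pics/side13.png

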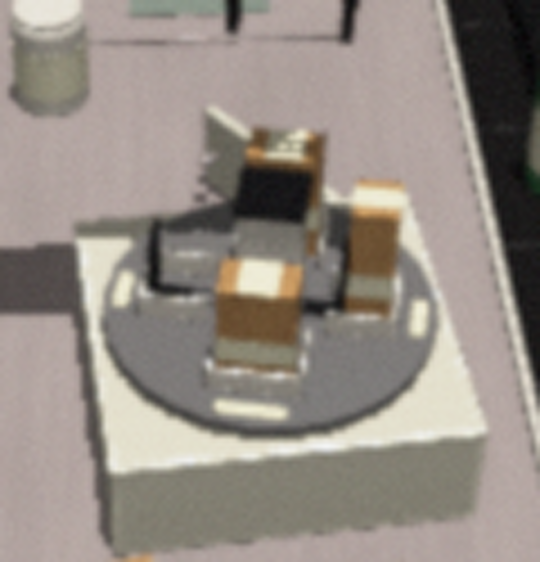

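Call:
arm_command:
  targets:
    - [[-0.0105,0,-0.0343,0,0,0],[-0.0105,0,-0.0343,0,0,0],[-0.0105,0,-0.0343,0,0,0],[-0.0105,0,-0.0343,0,0,0],[-0.0105,0,-0.0343,0,0,0],[-0.0105,0,-0.0343,0,0,0],[-0.0105,0,-0.0343,0,0,0],[-0.0105,0,-0.0343,0,0,0],[-0.0105,0,-0.0343,0,0,0],[-0.0105,0,-0.0343,0,0,0],[-0.0105,0,-0.0343,0,0,0],[-0.0105,0,-0.0343,0,0,0]]
  hand: 1

```text
time: 15.8
ee_pos: [0.3651, -0.3161, 0.3263]
eef_rot: [-0.704, 0.069, -0.068, 0.704]
ft_force: [0.8, -0.3, 0.3]
width: 0.0871
```

Call:
arm_command:
  targets:
    - [[0,0,0,0,7.1,0],[0,0,0,0,7.1,0],[0,0,0,0,7.1,0],[0,0,0,0,7.1,0],[0,0,0,0,7.1,0],[0,0,0,0,7.1,0],[0,0,0,0,7.1,0],[0,0,0,0,7.1,0],[0,0,0,0,4.7,0],[0,0,0,0,0,0],[0,0,0,0,0,0],[0,0,0,0,0,0]]

```text
time: 16.8
ee_pos: [0.3664, -0.3147, 0.3268]
eef_rot: [0.57, -0.418, 0.418, -0.57]
ft_force: [0.4, 0.1, 0.2]
width: 0.0873
```

```bash
python3 st.py .442 -.291 .33;python3 snap.py w14
```

```text
16.8 yaw -72.45 yaxis [-4.e-04  1.e-04 -1.e+00] x_z -0.0002 [ 0.3664 -0.3147  0.3268] F [0.4 0.1 0.2] 0.0873
shift [ 0.0002 -0.0033  0.0792]
16.8 [ 0.3664 -0.3147  0.3268] [-0.59 -0.18  1.1   1.69  0.16  1.54 -0.77] [0.4 0.1 0.2] 0.08732330709004273
```

View pics/w14.png

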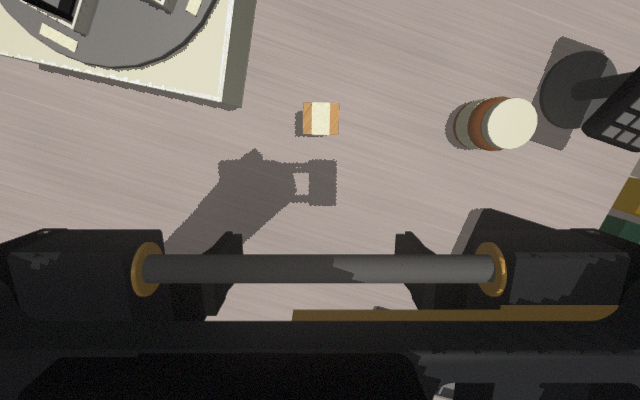

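```bash
python3 - <<'E'
import cv2
a=cv2.imread("pics/w14.png")
z=cv2.resize(a[90:150,285:355],None,fx=9,fy=9,interpolation=cv2.INTER_CUBIC)
cv2.imwrite("pics/w14z.png",z)
E
```

```text
(no output)
```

View pics/w14z.png

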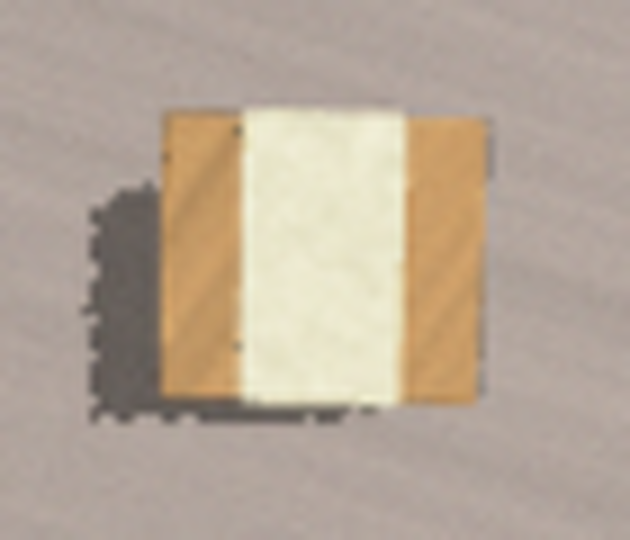

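```bash
python3 - <<'E'
from h import *
import pickle
w,s=pickle.load(open("pics/w14.pkl","rb"))
P=(np.array([(163,111),(486,118),(477,403),(161,397)])+.5)/9-.5+[285,90]
W=np.array([atz(w,*p,.12) for p in P]);print(W.round(4))
c=W.mean(0);e=(W[1]+W[2]-W[0]-W[3])/2;g=(W[0]+W[1]-W[3]-W[2])/2;print(c,np.hypot(*e[:2]),np.hypot(*g[:2]),np.degrees(np.arctan2(e[1],e[0])),np.degrees(np.arctan2(g[1],g[0])))
R=Ro.from_quat(s["eef_rot"]).as_matrix();print(R.T@(c-s["ee_pos"]))
E
```

```text
[[ 0.4531 -0.2685  0.12  ]
 [ 0.4648 -0.3082  0.12  ]
 [ 0.4307 -0.3183  0.12  ]
 [ 0.419  -0.2785  0.12  ]]
[ 0.44189343 -0.29336156  0.12      ] 0.04142557480847215 0.03558310442443861 -73.61425279189169 16.44405765099676
[0.00244289 0.20674123 0.07848233]
```

Call:
arm_command:
  targets:
    - [[0,0,0,0,1.15,0],[0.0008,0.005,0.039,0,0,0],[0,0.01,0.0395,0,0,0],[0,0.036,0,0,0,0],[0,0.036,0,0,0,0],[0,0.036,0,0,0,0],[0,0.036,0,0,0,0],[0,0.036,0,0,0,0],[0,0.036,0,0,0,0],[0,0.025,0,0,0,0],[0,0.015,0,0,0,0],[0,0,0,0,0,0]]

```text
time: 17.85
ee_pos: [0.4237, -0.295, 0.0566]
eef_rot: [0.566, -0.428, 0.421, -0.565]
ft_force: [-0.2, -0.2, -0.0]
width: 0.087
```

Call:
arm_command:
  targets:
    - [[0,0,0,0,0,0],[0,0,0,0,0,0],[0,0,0,0,0,0]]

```text
time: 18.1
ee_pos: [0.4264, -0.2966, 0.0608]
eef_rot: [-0.565, 0.425, -0.424, 0.566]
ft_force: [0.8, -0.2, -0.7]
width: 0.0868
```

```bash
python3 st.py .4419 -.2934 .056;python3 snap.py w15
```

```text
18.1 yaw -73.77 yaxis [-5.0e-04  3.1e-03 -1.0e+00] x_z -0.0031 [ 0.4264 -0.2966  0.0608] F [ 0.8 -0.2 -0.7] 0.0868
shift [0.0013 0.0048 0.0158]
18.1 [ 0.4264 -0.2966  0.0608] [-0.35  0.42  1.04  1.96 -0.43  1.01 -0.39] [ 0.8 -0.2 -0.7] 0.08682927335604207
```

View pics/w15.png

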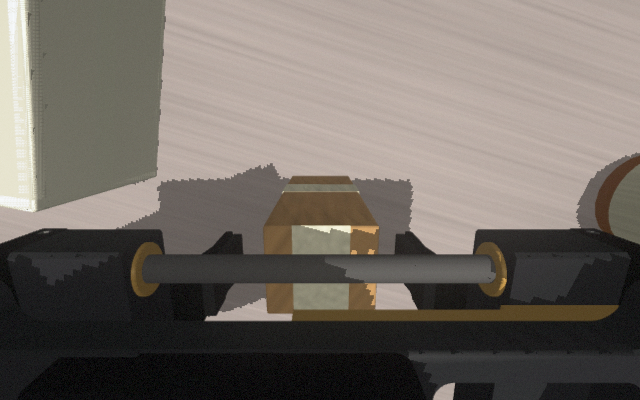

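Call:
arm_command:
  targets:
    - [[0.001,0,0.008,0,0,0],[0,0.003,0.0075,0,0,0],[0,0,0,0,0,0],[0,0,0,0,0,0],[0,0,0,0,0,0],[0,0,0,0,0,0]]

```text
time: 18.65
ee_pos: [0.4403, -0.293, 0.0564]
eef_rot: [-0.565, 0.426, -0.423, 0.566]
ft_force: [0.2, -0.6, -0.7]
width: 0.0869
```

```bash
python3 st.py .4419 -.2934 .056
```

```text
18.65 yaw -73.81 yaxis [-0.0029  0.0038 -1.    ] x_z -0.0044 [ 0.4403 -0.293   0.0564] F [ 0.2 -0.6 -0.7] 0.0869
shift [0.0008 0.0004 0.0014]
```

Call:
arm_command:
  targets:
    - [[0.0005,0,0.0012,0,0,-0.25],[0,0,0,0,0,0],[0,0,0,0,0,0],[0,0,0,0,0,0]]

```text
time: 18.98
ee_pos: [0.4419, -0.293, 0.0565]
eef_rot: [0.566, -0.425, 0.424, -0.565]
ft_force: [0.0, 0.2, 0.4]
width: 0.0871
```

```bash
python3 st.py .4419 -.2934 .056
```

```text
18.9833 yaw -73.8 yaxis [-1.4e-03 -4.0e-04 -1.0e+00] x_z -0.0 [ 0.4419 -0.293   0.0565] F [0.  0.2 0.4] 0.0871
shift [ 0.0004  0.0005 -0.0001]
```

Call:
arm_command:
  targets:
    - [[0,0,0,0,0,0],[0,0,0,0,0,0],[0,0,0,0,0,0],[0,0,0,0,0,0],[0,0,0,0,0,0],[0,0,0,0,0,0],[0,0,0,0,0,0]]
  hand: 0
  grip_force: 60

```text
time: 19.57
ee_pos: [0.4419, -0.293, 0.0564]
eef_rot: [0.566, -0.425, 0.424, -0.565]
ft_force: [-1.1, 0.1, 0.1]
width: 0.0483
```

```bash
python3 st.py .4419 -.2934 .056
```

```text
19.5667 yaw -73.79 yaxis [-1.4e-03 -4.0e-04 -1.0e+00] x_z -0.0 [ 0.4419 -0.293   0.0564] F [-1.1  0.1  0.1] 0.0483
shift [ 0.0004  0.0004 -0.0001]
```

Still closing; a few more rows.

Call:
arm_command:
  targets:
    - [[0,0,0,0,0,0],[0,0,0,0,0,0],[0,0,0,0,0,0],[0,0,0,0,0,0]]

```text
time: 19.9
ee_pos: [0.4419, -0.293, 0.0564]
eef_rot: [0.566, -0.425, 0.424, -0.565]
ft_force: [0.2, -0.6, -0.6]
width: 0.0417
```

```bash
python3 st.py .4419 -.2934 .056; python3 snap.py w16
```

```text
19.9 yaw -73.79 yaxis [-1.5e-03 -4.0e-04 -1.0e+00] x_z 0.0 [ 0.4419 -0.293   0.0564] F [ 0.2 -0.6 -0.6] 0.0417
shift [ 0.0004  0.0004 -0.0001]
19.9 [ 0.4419 -0.293   0.0564] [-0.34  0.45  1.02  1.93 -0.45  1.01 -0.41] [ 0.2 -0.6 -0.6] 0.04173040955762058
```

View pics/w16.png

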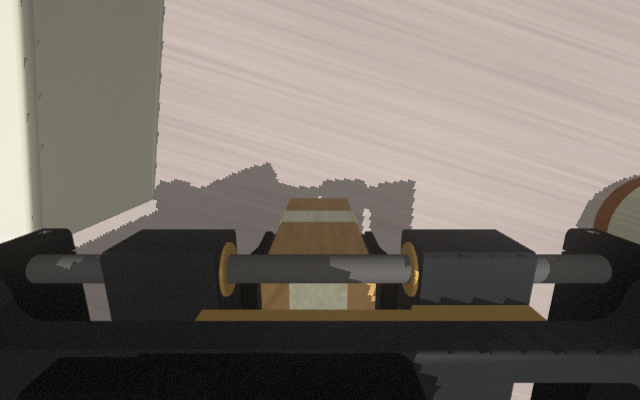

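Call:
arm_command:
  targets:
    - [[0,-0.012,0,0,0,0],[0,-0.03,0,0,0,0],[0,-0.03,0,0,5.5,0],[0,-0.03,0,0,5.5,0],[0,-0.03,0,0,5.5,0],[0,-0.03,0,0,5.5,0],[0,-0.03,0,0,5.36,0],[0,-0.03,0,0,0,0],[0,-0.03,0,0,0,0],[0,0,0,0,0,0],[0,0,0,0,0,0],[0,0,0,0,0,0]]

```text
time: 20.95
ee_pos: [0.4418, -0.2927, 0.3078]
eef_rot: [-0.449, 0.547, -0.546, 0.449]
ft_force: [0.1, -0.3, -2.1]
width: 0.0416
```

```bash
python3 st.py .4243 .0119 .31; python3 rt.py
```

```text
20.95 yaw -101.16 yaxis [-2.e-03  6.e-04 -1.e+00] x_z -0.0002 [ 0.4418 -0.2927  0.3078] F [ 0.1 -0.3 -2.1] 0.0416
shift [-0.2954 -0.002  -0.0761]
wide: r -0.2955 t -0.0560 Fr -0.3 Ft 0.2 | narrow: r 0.0560 t 0.2955 Fr -0.2 Ft 0.3 z 0.3078 Fz -2.1 [-0.02  0.15 -0.01]
```

Call:
arm_command:
  targets:
    - [[-0.02,0,-0.005,0,0,0],[-0.028,0,-0.0072,0,0,0],[-0.03,0,-0.0078,0,0,0],[-0.03,0,-0.0078,0,0,0],[-0.03,0,-0.0078,0,0,0],[-0.03,0,-0.0078,0,0,0],[-0.03,0,-0.0078,0,0,0],[-0.03,0,-0.0078,0,0,0],[-0.03,0,-0.0078,0,0,0],[-0.022,0,-0.0057,0,0,0],[-0.0154,0,-0.0036,0,0,0],[0,0,0,0,0,0]]

```text
time: 21.95
ee_pos: [0.4236, 0.0104, 0.3072]
eef_rot: [-0.452, 0.546, -0.544, 0.449]
ft_force: [-0.3, 0.4, -3.4]
width: 0.0418
```

Call:
arm_command:
  targets:
    - [[0,0,0,0,0,0],[0,0,0,0,0,0],[0,0,0,0,0,0]]

```text
time: 22.2
ee_pos: [0.4246, 0.006, 0.3084]
eef_rot: [-0.449, 0.547, -0.546, 0.448]
ft_force: [-0.0, -0.8, -3.8]
width: 0.0414
```

```bash
python3 st.py .4243 .0119 .2015; python3 rt.py; python3 snap.py w17
```

```text
22.2 yaw -101.27 yaxis [-2.9e-03 -3.0e-04 -1.0e+00] x_z 0.0009 [0.4246 0.006  0.3084] F [-0.  -0.8 -3.8] 0.0414
shift [-0.0058  0.1069 -0.0011]
wide: r -0.0057 t -0.1306 Fr -0.8 Ft 0.1 | narrow: r 0.1306 t 0.0057 Fr -0.1 Ft 0.8 z 0.3084 Fz -3.8 [-0.06  0.14 -0.01]
22.2 [0.4246 0.006  0.3084] [-0.94 -0.26  0.69  1.83  0.16  1.52 -2.05] [-0.  -0.8 -3.8] 0.04139551711258758
```

View pics/w17.png

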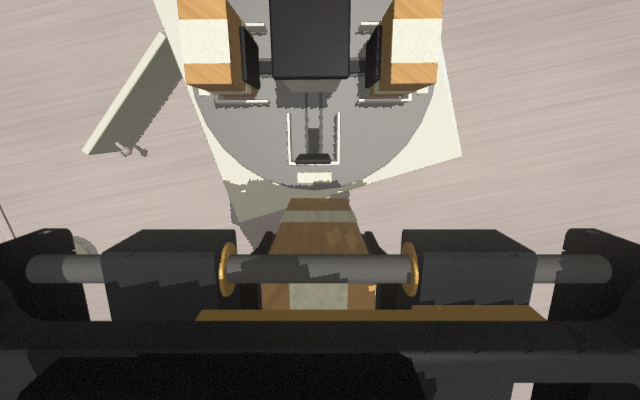

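```bash
python3 - <<'E'
import cv2
a=cv2.imread("pics/w17.png")
cv2.imwrite("pics/w17z.png",cv2.resize(a[90:210,225:405],None,fx=4.4,fy=4.4,interpolation=cv2.INTER_CUBIC))
cv2.imwrite("pics/w17y.png",cv2.resize(a[0:110,170:450],None,fx=2.8,fy=2.8,interpolation=cv2.INTER_CUBIC))
E
```

```text
(no output)
```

View pics/w17z.png

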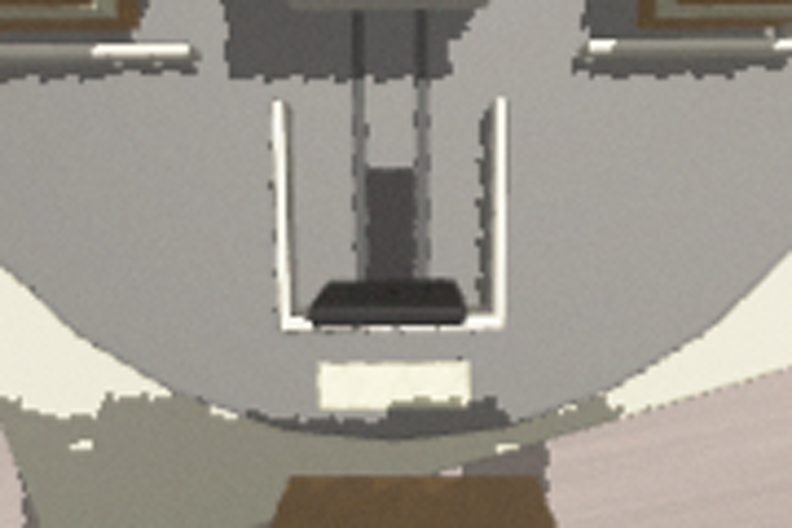

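View pics/w17y.png

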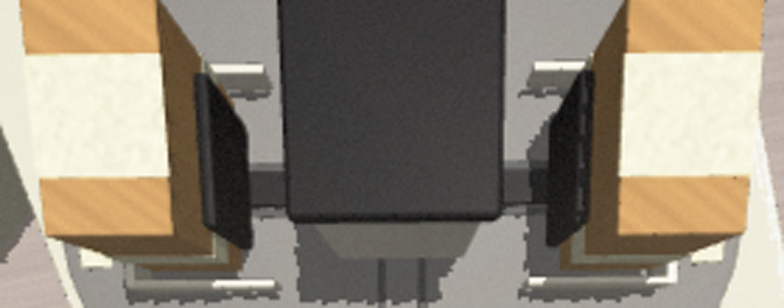

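```bash
cat > chk.py <<'E'
from h import *
import pickle,sys
def chk(pic,o,k,pts):
    w,s=pickle.load(open(f"pics/{pic}.pkl","rb"))
    a=np.radians(-101.15);ux=np.array([np.cos(a),np.sin(a)]);uy=np.array([-ux[1],ux[0]])
    for P,z in pts:
        q=(np.array(P)+.5)/k-.5+np.array(o)
        X=atz(w,*q,z)[:2]-[.5538,-.0136];print(P,z,"r",(-X@uy).round(4),"t",(X@ux).round(4))
E
python3 - <<'E'
from chk import *
F=.116
chk("w17",(225,90),4.4,[((317,363),F),((470,361),F),((470,407),F),((319,409),F),((283,330),F+.022),((505,327),F+.022),((273,100),F+.022),((508,98),F+.022)])
print()
chk("w17",(170,0),2.8,[((45,238),F+.1),((175,235),F+.1),((612,235),F+.1),((742,236),F+.1)])
E
```

```text
(317, 363) 0.116 r 0.1134 t -0.0194
(470, 361) 0.116 r 0.113 t 0.0213
(470, 407) 0.116 r 0.1254 t 0.0214
(319, 409) 0.116 r 0.1258 t -0.0191
(283, 330) 0.138 r 0.102 t -0.0261
(505, 327) 0.138 r 0.1015 t 0.0289
(273, 100) 0.138 r 0.0475 t -0.027
(508, 98) 0.138 r 0.0472 t 0.0288

(45, 238) 0.21600000000000003 r 0.0302 t -0.0977
(175, 235) 0.21600000000000003 r 0.0295 t -0.0614
(612, 235) 0.21600000000000003 r 0.0298 t 0.0606
(742, 236) 0.21600000000000003 r 0.0301 t 0.097
```

Call:
arm_command:
  targets:
    - [[-0.0025,0.015,0,0,0,0],[-0.0025,0.025,0,0,0,0],[0,0.025,0,0,0,0],[0,0.02,0,0,0,0],[0,0.014,0,0,0,0],[0,0.008,0,0,0,0],[0,0,0,0,0,0],[0,0,0,0,0,0],[0,0,0,0,0,0],[0,0,0,0,0,0]]

```text
time: 23.08
ee_pos: [0.4261, 0.0121, 0.2028]
eef_rot: [-0.449, 0.547, -0.546, 0.449]
ft_force: [-0.5, 0.7, -2.0]
width: 0.0417
```

```bash
python3 st.py .4243 .0119 .2015; python3 rt.py; python3 snap.py w18
```

```text
23.0833 yaw -101.17 yaxis [-5.e-04  7.e-04 -1.e+00] x_z -0.0006 [0.4261 0.0121 0.2028] F [-0.5  0.7 -2. ] 0.0417
shift [ 0.0005  0.0013 -0.0017]
wide: r 0.0005 t -0.1303 Fr 0.6 Ft -0.6 | narrow: r 0.1303 t -0.0005 Fr 0.6 Ft -0.6 z 0.2028 Fz -2.0 [ 0.01  0.15 -0.03]
23.0833 [0.4261 0.0121 0.2028] [-0.95 -0.19  0.74  2.01  0.14  1.28 -2.02] [-0.5  0.7 -2. ] 0.04165255413827967
```

View pics/w18.png

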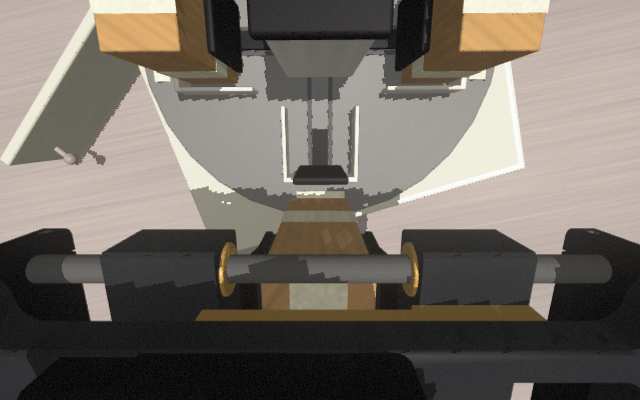

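```bash
python3 - <<'E'
import cv2
a=cv2.imread("pics/w18.png")
cv2.imwrite("pics/w18z.png",cv2.resize(a[95:235,245:395],None,fx=5,fy=5,interpolation=cv2.INTER_CUBIC)[:600])
E
```

```text
(no output)
```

View pics/w18z.png

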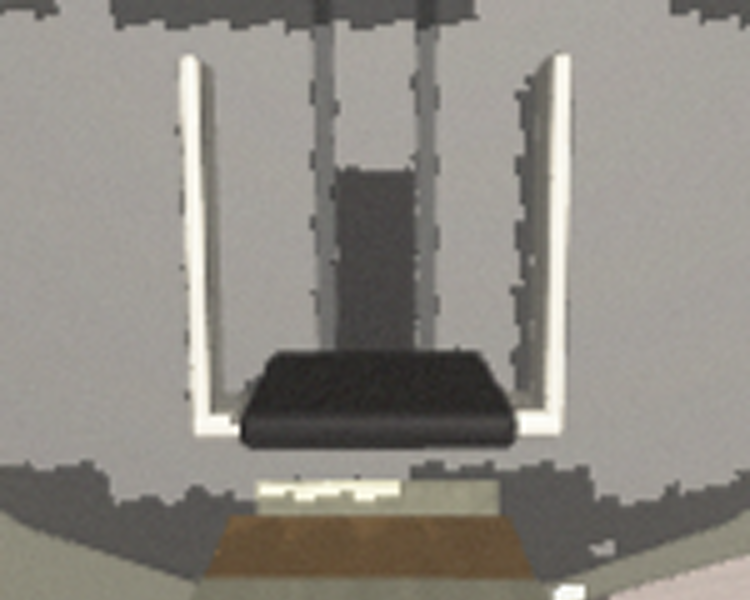

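```bash
python3 - <<'E'
from chk import *
F=.116
chk("w18",(245,95),5,[((194,436),F+.022),((562,434),F+.022),((179,57),F+.022),((572,55),F+.022),((255,482),F),((499,480),F),((228,515),.1464),((513,516),.1464),((244,428),F+.065),((515,425),F+.065)])
E
```

```text
(194, 436) 0.138 r 0.102 t -0.0271
(562, 434) 0.138 r 0.1018 t 0.0284
(179, 57) 0.138 r 0.0476 t -0.0276
(572, 55) 0.138 r 0.0474 t 0.0282
(255, 482) 0.116 r 0.1136 t -0.0197
(499, 480) 0.116 r 0.1134 t 0.021
(228, 515) 0.1464 r 0.1124 t -0.0215
(513, 516) 0.1464 r 0.1126 t 0.0205
(244, 428) 0.181 r 0.0936 t -0.016
(515, 425) 0.181 r 0.0933 t 0.017
```

Call:
arm_command:
  targets:
    - [[0.001,0,0.005,0,0,0],[0,0,0.005,0,0,0],[0,0,0.005,0,0,0],[0,0,0.004,0,0,0],[0,0,0.004,0,0,0],[0,0,0.004,0,0,0],[0,0,0.004,0,0,0],[0,0,0.004,0,0,0],[0,0,0.004,0,0,0],[0,0,0,0,0,0],[0,0,0,0,0,0]]

```text
time: 24.05
ee_pos: [0.4635, 0.0035, 0.2017]
eef_rot: [-0.45, 0.547, -0.546, 0.448]
ft_force: [-4.3, 0.9, -2.3]
width: 0.0416
```

```bash
python3 st.py; python3 rt.py; python3 snap.py w19; python3 - <<'E'
import cv2
a=cv2.imread("pics/w19.png")
cv2.imwrite("pics/w19z.png",cv2.resize(a[55:255,185:455],None,fx=2.9,fy=2.9,interpolation=cv2.INTER_CUBIC))
E
```

```text
24.05 yaw -101.18 yaxis [-2.5e-03 -3.0e-04 -1.0e+00] x_z 0.0008 [0.4635 0.0035 0.2017] F [-4.3  0.9 -2.3] 0.0416
wide: r -0.0007 t -0.0919 Fr 0.1 Ft -4.4 | narrow: r 0.0919 t 0.0007 Fr 4.4 Ft -0.1 z 0.2017 Fz -2.3 [0.28 0.89 0.02]
24.05 [0.4635 0.0035 0.2017] [-0.94 -0.07  0.82  1.93  0.05  1.26 -1.91] [-4.3  0.9 -2.3] 0.04159345962798335
```

View pics/w19z.png

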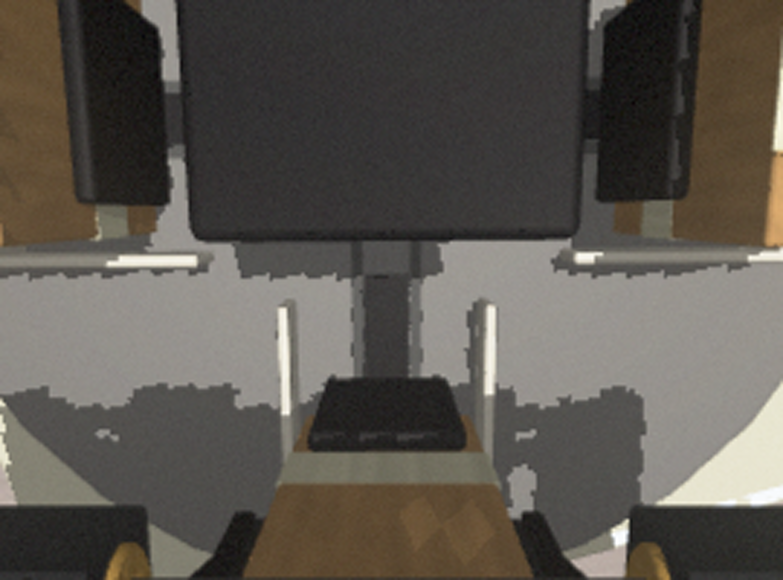

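Call:
arm_command:
  targets:
    - [[0,0,0.004,0,0,0],[0,0,0.004,0,0,0],[0,0,0.004,0,0,0],[0,0,0.0012,0,0,0],[0,0,0,0,0,0],[0,0,0,0,0,0],[0,0,0,0,0,0]]

```text
time: 24.68
ee_pos: [0.4764, 0.001, 0.2017]
eef_rot: [-0.45, 0.547, -0.546, 0.448]
ft_force: [-3.6, 1.6, -3.0]
width: 0.0414
```

```bash
python3 st.py; python3 rt.py; python3 snap.py w20; python3 - <<'E'
import cv2
a=cv2.imread("pics/w20.png")
cv2.imwrite("pics/w20z.png",cv2.resize(a[55:255,185:455],None,fx=2.9,fy=2.9,interpolation=cv2.INTER_CUBIC))
from bench import vision
for n,(y0,y1,x0,x1) in {"scene":(145,265,260,410),"side":(110,235,270,390)}.items():
    c=vision.camera(n)["pixels"]; cv2.imwrite(f"pics/{n}20.png",cv2.resize(c[y0:y1,x0:x1],None,fx=4.5,fy=4.5,interpolation=cv2.INTER_CUBIC))
E
```

```text
24.6833 yaw -101.17 yaxis [-2.3e-03 -1.0e-04 -1.0e+00] x_z 0.0005 [0.4764 0.001  0.2017] F [-3.6  1.6 -3. ] 0.0414
wide: r -0.0007 t -0.0788 Fr 0.8 Ft -3.8 | narrow: r 0.0788 t 0.0007 Fr 3.8 Ft -0.8 z 0.2017 Fz -3.0 [0.33 1.06 0.09]
24.6833 [0.4764 0.001  0.2017] [-0.94 -0.02  0.84  1.9   0.02  1.26 -1.86] [-3.6  1.6 -3. ] 0.041422668525221674
```

View pics/w20z.png

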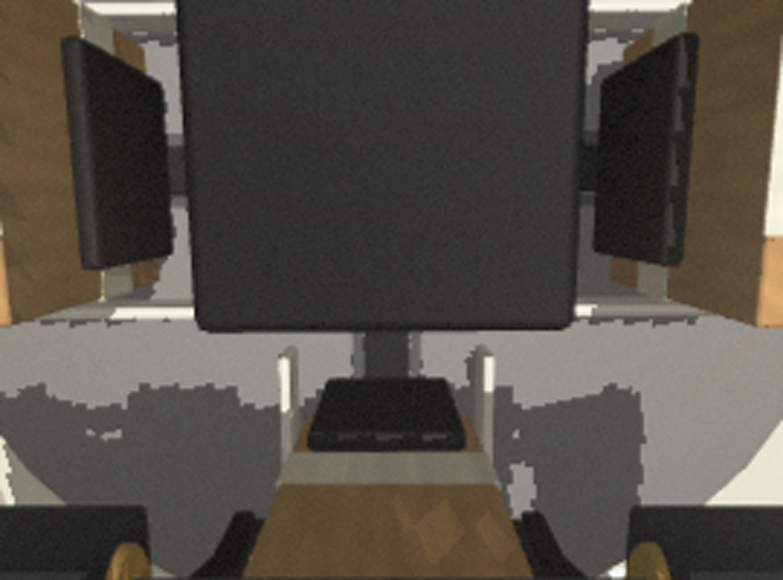

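View pics/side20.png

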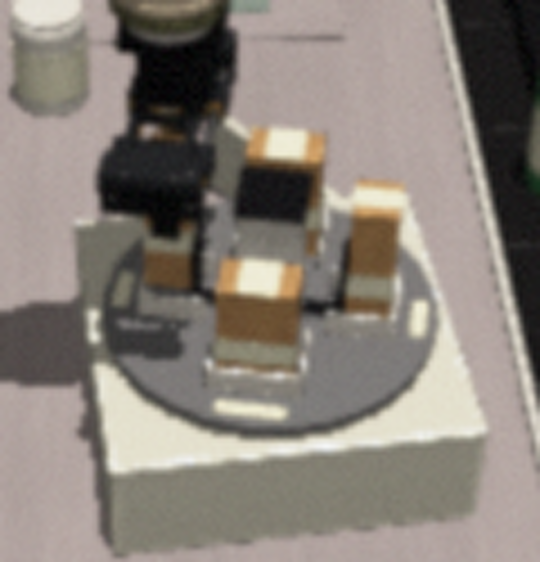

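Call:
arm_command:
  targets:
    - [[0,0,0.0007,0,0,0],[0,0.003,0,0,0,0],[0,0.004,0,0,0,0],[0,0.004,0,0,0,0],[0,0.004,0,0,0,0],[0,0.004,0,0,0,0],[0,0.003,0,0,0,0],[0,0.002,0,0,0,0],[0,0,0,0,0,0],[0,0,0,0,0,0],[0,0,0,0,0,0]]

```text
time: 25.75
ee_pos: [0.4769, 0.0008, 0.1776]
eef_rot: [-0.45, 0.547, -0.546, 0.448]
ft_force: [-3.1, 0.3, -4.2]
width: 0.0418
```

```bash
python3 st.py; python3 rt.py
```

```text
25.75 yaw -101.17 yaxis [-2.5e-03 -2.0e-04 -1.0e+00] x_z 0.0006 [0.4769 0.0008 0.1776] F [-3.1  0.3 -4.2] 0.0418
wide: r -0.0008 t -0.0782 Fr -0.3 Ft -3.1 | narrow: r 0.0782 t 0.0008 Fr 3.1 Ft 0.3 z 0.1776 Fz -4.2 [0.11 0.98 0.03]
```

Call:
arm_command:
  targets:
    - [[0,0.001,0,0,0,0],[0,0.001,0,0,0,0],[0,0,0,0,0,0],[0,0,0,0,0,0]]

```text
time: 26.08
ee_pos: [0.4773, 0.0009, 0.1759]
eef_rot: [-0.449, 0.547, -0.546, 0.449]
ft_force: [-3.5, 0.4, -1.8]
width: 0.0414
```

```bash
python3 rt.py
```

```text
wide: r -0.0006 t -0.0779 Fr -0.2 Ft -3.5 | narrow: r 0.0779 t 0.0006 Fr 3.5 Ft 0.2 z 0.1759 Fz -1.8 [ 0.17  0.94 -0.  ]
```

Call:
arm_command:
  targets:
    - [[0,0.0008,0,0,0,0],[0,0,0,0,0,0],[0,0,0,0,0,0]]

```text
time: 26.33
ee_pos: [0.4772, 0.0008, 0.175]
eef_rot: [-0.449, 0.547, -0.546, 0.448]
ft_force: [-4.0, 1.9, -1.7]
width: 0.0417
```

```bash
python3 rt.py
```

```text
wide: r -0.0006 t -0.0780 Fr 1.1 Ft -4.3 | narrow: r 0.0780 t 0.0006 Fr 4.3 Ft -1.1 z 0.1750 Fz -1.7 [0.12 0.97 0.04]
```

Call:
arm_command:
  targets:
    - [[0,0.0008,0,0,0,0],[0,0,0,0,0,0],[0,0,0,0,0,0]]

```text
time: 26.58
ee_pos: [0.4773, 0.0008, 0.1744]
eef_rot: [-0.449, 0.547, -0.546, 0.449]
ft_force: [-4.1, 0.4, 1.8]
width: 0.0417
```

```bash
python3 rt.py
```

```text
wide: r -0.0006 t -0.0779 Fr -0.4 Ft -4.1 | narrow: r 0.0779 t 0.0006 Fr 4.1 Ft 0.4 z 0.1744 Fz 1.8 [ 0.2   1.09 -0.03]
```

Call:
arm_command:
  targets:
    - [[0,0.0008,0,0,0,0],[0,0,0,0,0,0],[0,0,0,0,0,0]]

```text
time: 26.83
ee_pos: [0.4775, 0.001, 0.1743]
eef_rot: [-0.449, 0.547, -0.546, 0.449]
ft_force: [-8.3, 0.4, 12.9]
width: 0.0416
```

```bash
python3 rt.py
```

```text
wide: r -0.0005 t -0.0777 Fr -1.2 Ft -8.2 | narrow: r 0.0777 t 0.0005 Fr 8.2 Ft 1.2 z 0.1743 Fz 12.9 [ 0.21  2.1  -0.03]
```

Call:
arm_command:
  targets:
    - [[0,-0.0008,0,0,0,0],[0,0,-0.001,0,0,0],[0,0,-0.0005,0,0,0],[0,0,0,0,0,0],[0,0,0,0,0,0]]

```text
time: 27.25
ee_pos: [0.476, 0.0011, 0.1744]
eef_rot: [-0.449, 0.547, -0.546, 0.449]
ft_force: [-1.7, -0.5, 0.9]
width: 0.0417
```

```bash
python3 rt.py; python3 st.py; python3 snap.py w21; python3 - <<'E'
import cv2
a=cv2.imread("pics/w21.png")
cv2.imwrite("pics/w21z.png",cv2.resize(a[55:255,185:455],None,fx=2.9,fy=2.9,interpolation=cv2.INTER_CUBIC))
E
```

```text
wide: r -0.0007 t -0.0791 Fr -0.8 Ft -1.5 | narrow: r 0.0791 t 0.0007 Fr 1.5 Ft 0.8 z 0.1744 Fz 0.9 [ 0.06  0.48 -0.05]
27.25 yaw -101.17 yaxis [-1.1e-03  1.0e-04 -1.0e+00] x_z 0.0001 [0.476  0.0011 0.1744] F [-1.7 -0.5  0.9] 0.0417
27.25 [0.476  0.0011 0.1744] [-0.93  0.01  0.85  1.94 -0.01  1.19 -1.84] [-1.7 -0.5  0.9] 0.04168355815251945
```

View pics/w21z.png

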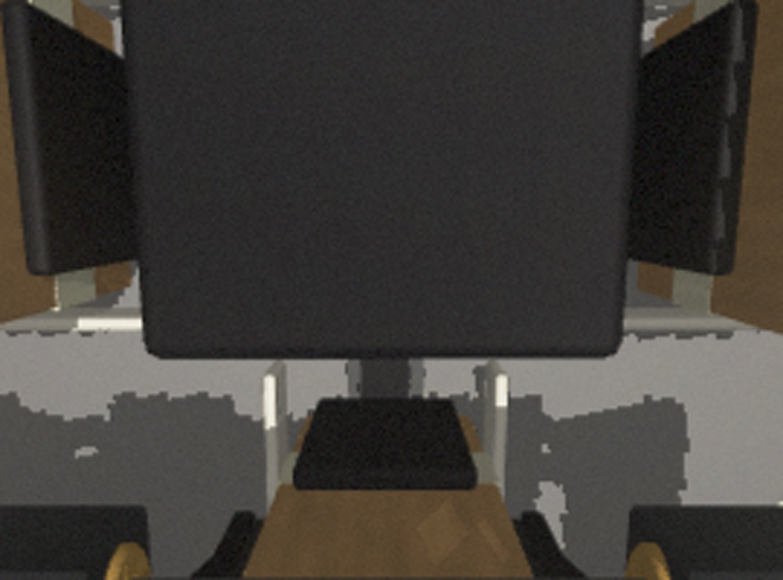

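Call:
arm_command:
  targets:
    - [[0,0,0,0,0,0],[0,0,0,0,0,0],[0,0,0,0,0,0],[0,0,0,0,0,0],[0,0,0,0,0,0]]
  hand: 0.72

```text
time: 27.72
ee_pos: [0.4757, 0.0011, 0.1742]
eef_rot: [-0.449, 0.547, -0.546, 0.448]
ft_force: [-0.6, 0.0, 0.0]
width: 0.061
```

```bash
python3 rt.py; python3 st.py; python3 snap.py w22; python3 - <<'E'
import cv2
a=cv2.imread("pics/w22.png")
cv2.imwrite("pics/w22z.png",cv2.resize(a[55:325,165:475],None,fx=2.2,fy=2.2,interpolation=cv2.INTER_CUBIC))
E
```

```text
wide: r -0.0007 t -0.0794 Fr -0.1 Ft -0.5 | narrow: r 0.0794 t 0.0007 Fr 0.5 Ft 0.1 z 0.1742 Fz 0.0 [-0.04  0.14  0.01]
27.7167 yaw -101.17 yaxis [-0.0019 -0.     -1.    ] x_z 0.0004 [0.4757 0.0011 0.1742] F [-0.6  0.   0. ] 0.061
27.7167 [0.4757 0.0011 0.1742] [-0.93  0.01  0.85  1.94 -0.01  1.19 -1.84] [-0.6  0.   0. ] 0.06102865430145358
```

View pics/w22z.png

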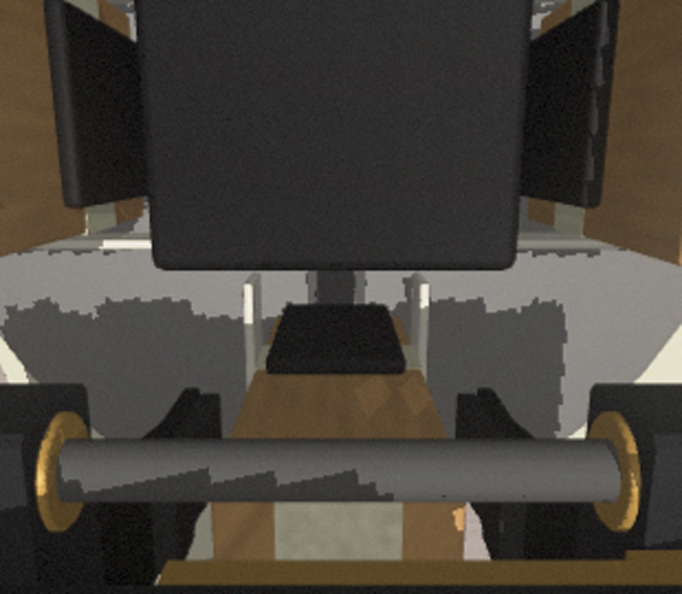

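Call:
arm_command:
  targets:
    - [[0,-0.006,0,0,0,0],[0,-0.012,0,0,0,0],[0,-0.02,0,0,0,0],[0,-0.03,0,0,0,0],[0,-0.03,0,0,0,0],[0,-0.03,0,0,0,0],[0,-0.02,-0.02,0,0,0],[0,0,-0.03,0,0,0],[0,0,0,0,0,0],[0,0,0,0,0,0],[0,0,0,0,0,0]]

```text
time: 28.68
ee_pos: [0.4271, 0.0107, 0.3225]
eef_rot: [-0.449, 0.547, -0.546, 0.449]
ft_force: [0.9, -0.4, 0.3]
width: 0.0628
```

```bash
python3 st.py; python3 snap.py w23; python3 - <<'E'
import cv2
from bench import vision
for n,(y0,y1,x0,x1) in {"scene":(145,265,260,410),"side":(110,235,270,390)}.items():
    c=vision.camera(n)["pixels"]; cv2.imwrite(f"pics/{n}23.png",cv2.resize(c[y0:y1,x0:x1],None,fx=4.5,fy=4.5,interpolation=cv2.INTER_CUBIC))
E
```

```text
28.6833 yaw -101.17 yaxis [-1.4e-03  7.0e-04 -1.0e+00] x_z -0.0004 [0.4271 0.0107 0.3225] F [ 0.9 -0.4  0.3] 0.0628
28.6833 [0.4271 0.0107 0.3225] [-0.97 -0.26  0.7   1.8   0.17  1.55 -2.06] [ 0.9 -0.4  0.3] 0.06275081569198317
```

View pics/w23.png

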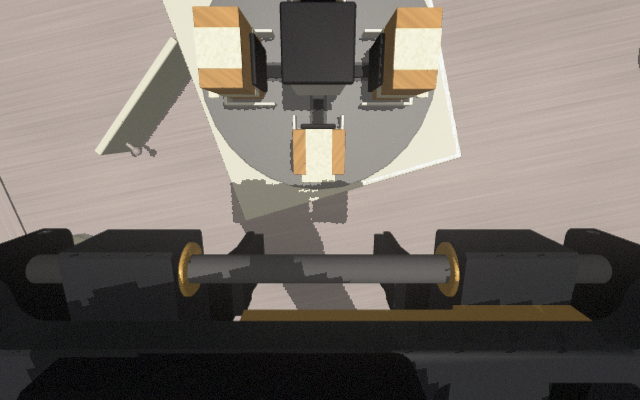

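View pics/scene23.png

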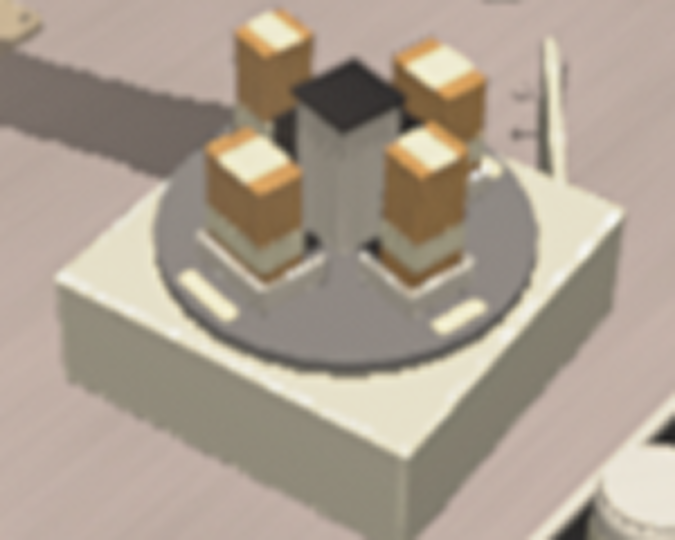

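View pics/side23.png

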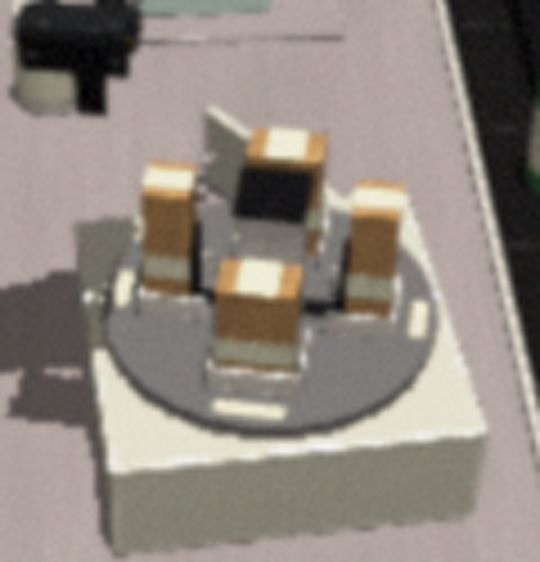

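```bash
python3 - <<'E'
import cv2
a=cv2.imread("pics/w23.png")
cv2.imwrite("pics/w23d.png",cv2.resize(a[0:170,80:270],None,fx=3.5,fy=3.5,interpolation=cv2.INTER_CUBIC))
a=cv2.imread("pics/w13.png")
cv2.imwrite("pics/w13d.png",cv2.resize(a[0:190,170:420],None,fx=3,fy=3,interpolation=cv2.INTER_CUBIC))
E
```

```text
(no output)
```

View pics/w23d.png

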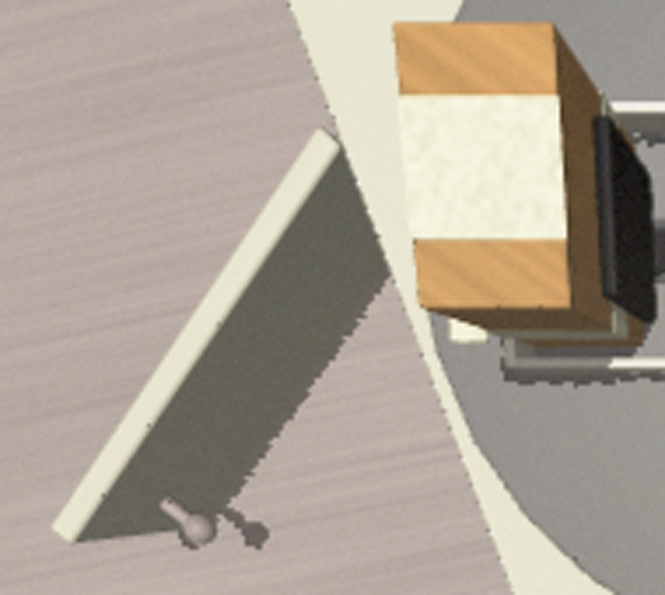

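View pics/w13d.png

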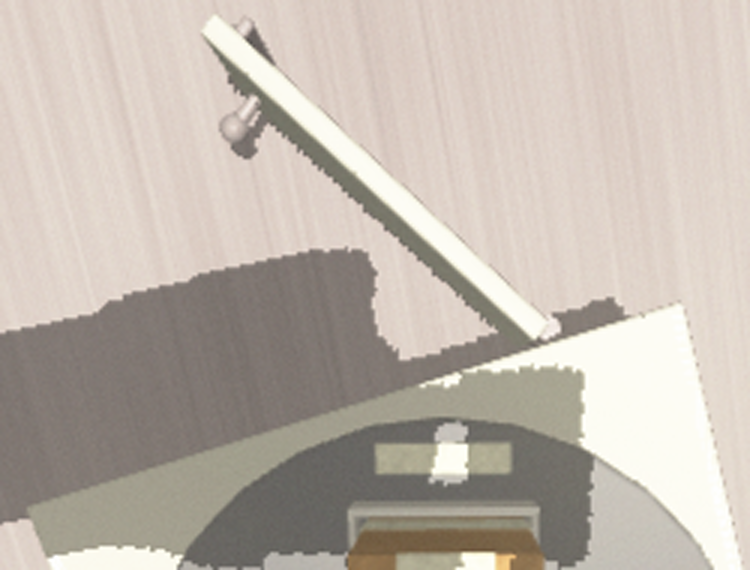

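```bash
python3 - <<'E'
from h import *
import pickle
for pic,o,k,pts in [("w23",(80,0),3.5,[((53,525),.092,"tip out"),((76,543),.092,"tip in"),((320,128),.092,"hinge out"),((342,148),.092,"hinge in"),((290,0),.1,"base side"),((515,595),.1,"base side2")]),
 ("w13",(170,0),3,[((213,15),.092,"tip out"),((202,32),.092,"tip in"),((552,322),.092,"hinge out"),((533,342),.092,"hinge in"),((245,20),.065,"strip"),((680,303),.1,"base corner far"),((30,508),.1,"base corner near")])]:
    w,s=pickle.load(open(f"pics/{pic}.pkl","rb"))
    D={}
    for P,z,n in pts:
        q=(np.array(P)+.5)/k-.5+np.array(o);X=atz(w,*q,z);D[n]=X;print(pic,n,X.round(4))
    d=D["tip out"]-D["hinge out"];print(np.hypot(*d[:2]),np.degrees(np.arctan2(d[1],d[0])))
    d=D["tip in"]-D["hinge in"];print(np.hypot(*d[:2]),np.degrees(np.arctan2(d[1],d[0])))
    ks=[x for x in D if "base" in x];d=D[ks[0]]-D[ks[1]];print(np.degrees(np.arctan2(d[1],d[0])),np.hypot(*d[:2]))
E
```

```text
w23 tip out [0.5222 0.2816 0.092 ]
w23 tip in [0.5145 0.2758 0.092 ]
w23 hinge out [0.6281 0.1457 0.092 ]
w23 hinge in [0.6209 0.1404 0.092 ]
w23 base side [0.6623 0.1406 0.1   ]
w23 base side2 [0.4655 0.1213 0.1   ]
0.17224372666797128 127.93044058287678
0.1722030125753167 128.17057744419574
5.595004330789743 0.19774745145455452
w13 tip out [0.5214 0.2835 0.092 ]
w13 tip in [0.5158 0.2787 0.092 ]
w13 hinge out [0.6307 0.1473 0.092 ]
w13 hinge in [0.6216 0.141  0.092 ]
w13 strip [0.5297 0.2896 0.065 ]
w13 base corner far [0.6818 0.1441 0.1   ]
w13 base corner near [0.3982 0.1154 0.1   ]
0.1746604140424862 128.74281558530978
0.17373291686452566 127.5405963179823
5.785156381411411 0.28509666282460894
```

Call:
arm_command:
  targets:
    - [[0,0,0,0,-7.12,0],[0,0,0,0,-7.12,0],[0,0,0,0,-7.12,0],[0,0,0,0,-7.12,0],[0,0,0,0,-7.12,0],[0,0,0,0,-7.12,0],[0,0,0,0,-7.12,0],[0,0,0,0,-7.12,0],[0,0,0,0,-7.12,0],[0,0,0,0,-7.12,0],[0,0,0,0,-7.12,0],[0,0,0,0,-7.12,0]]
  hand: 0
  grip_force: 20

```text
time: 29.83
ee_pos: [0.4272, 0.0105, 0.3221]
eef_rot: [0.701, -0.096, 0.094, -0.7]
ft_force: [-0.6, 0.3, -0.0]
width: 0.0013
```

Call:
arm_command:
  targets:
    - [[0,0,0,0,-7.12,0],[0,0,0,0,-7.12,0],[0,0,0,0,-7.12,0],[0,0,0,0,0,0],[0,0,0,0,0,0],[0,0,0,0,0,0]]

```text
time: 30.33
ee_pos: [0.427, 0.0108, 0.3222]
eef_rot: [0.707, 0.032, -0.034, -0.706]
ft_force: [0.6, -0.7, 0.3]
width: 0.0
```

```bash
python3 st.py .5758 .301 .32; python3 snap.py w24
```

```text
30.3333 yaw 5.39 yaxis [-2.2e-03 -6.0e-04 -1.0e+00] x_z -0.0022 [0.427  0.0108 0.3222] F [ 0.6 -0.7  0.3] 0.0
shift [0.1754 0.0017 0.275 ]
30.3333 [0.427  0.0108 0.3222] [-1.35 -0.43  0.92  1.81  0.34  1.61 -0.37] [ 0.6 -0.7  0.3] 2.0876121922727036e-05
```

Call:
arm_command:
  targets:
    - [[0.012,0,0.02,0,-0.2,0],[0.0175,0,0.0275,0,0,0],[0.0175,0,0.0275,0,0,0],[0.0175,0,0.0275,0,0,0],[0.0175,0,0.0275,0,0,0],[0.0175,0,0.0275,0,0,0],[0.0175,0,0.0275,0,0,0],[0.0175,0,0.0275,0,0,0],[0.0175,0,0.0275,0,0,0],[0.0175,0,0.0275,0,0,0],[0.006,0,0.0075,0,0,0],[0,0,0,0,0,0]]

```text
time: 31.38
ee_pos: [0.5657, 0.2896, 0.3196]
eef_rot: [0.707, 0.033, -0.039, -0.705]
ft_force: [-0.3, -0.2, -1.0]
width: 0.0004
```

Call:
arm_command:
  targets:
    - [[0,0.03,0,0,0,0],[0,0.035,0,0,0,0],[0,0.035,0,0,0,0],[0,0.035,0,0,0,0],[0,0.03,0,0,0,0],[0,0.02,0,0,0,0],[0,0.01,0,0,0,0],[0,0,0,0,0,0],[0,0,0,0,0,0],[0,0,0,0,0,0]]

```text
time: 32.22
ee_pos: [0.5647, 0.2868, 0.1287]
eef_rot: [-0.706, -0.033, 0.037, 0.707]
ft_force: [-0.3, 0.4, -0.1]
width: 0.0005
```

```bash
python3 st.py .5758 .301 .058; python3 snap.py w25
```

```text
32.2167 yaw 5.7 yaxis [-0.0048  0.001  -1.    ] x_z -0.0047 [0.5647 0.2868 0.1287] F [-0.3  0.4 -0.1] 0.0005
shift [0.0128 0.0707 0.013 ]
32.2167 [0.5647 0.2868 0.1287] [-1.26  0.61  1.02  1.59 -0.55  1.25 -0.04] [-0.3  0.4 -0.1] 0.0004792558683399765
```

View pics/w25.png

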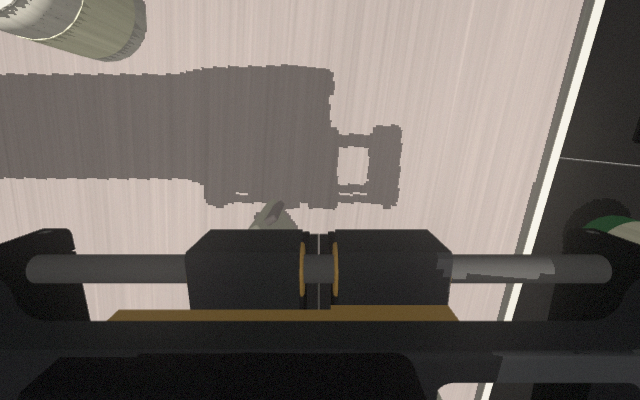

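Call:
arm_command:
  targets:
    - [[0.0128,0,0.013,0,0,-0.25],[0,0.015,0,0,0,0],[0,0.025,0,0,0,0],[0,0.02,0,0,0,0],[0,0.01,0,0,0,0],[0,0,0,0,0,0],[0,0,0,0,0,0],[0,0,0,0,0,0],[0,0,0,0,0,0]]

```text
time: 33.02
ee_pos: [0.5759, 0.3013, 0.0583]
eef_rot: [-0.706, -0.035, 0.036, 0.707]
ft_force: [0.5, -0.2, 0.6]
width: 0.0004
```

```bash
python3 st.py .5758 .301 .058; python3 - <<'E'
import cv2
from bench import vision
for n,(y0,y1,x0,x1) in {"scene":(100,240,290,440),"side":(85,225,260,400)}.items():
    c=vision.camera(n)["pixels"]; cv2.imwrite(f"pics/{n}26.png",cv2.resize(c[y0:y1,x0:x1],None,fx=4.2,fy=4.2,interpolation=cv2.INTER_CUBIC))
E
```

```text
33.0167 yaw 5.74 yaxis [-7.0e-04  1.5e-03 -1.0e+00] x_z -0.0005 [0.5759 0.3013 0.0583] F [ 0.5 -0.2  0.6] 0.0004
shift [-0.0001  0.0003 -0.0003]
```

View pics/scene26.png

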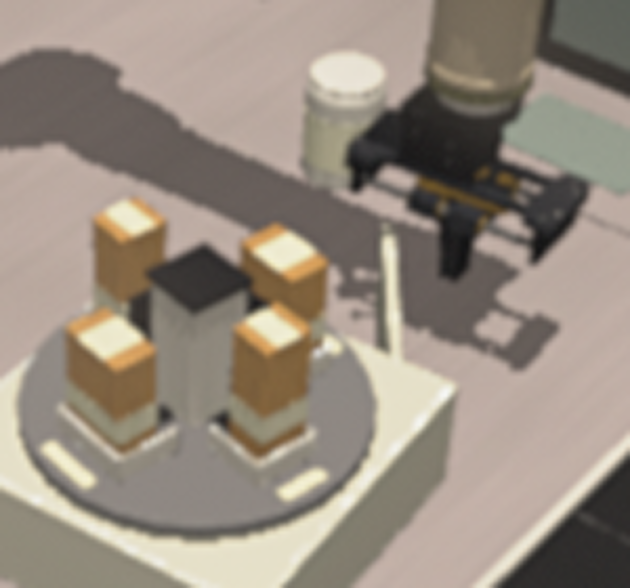

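View pics/side26.png

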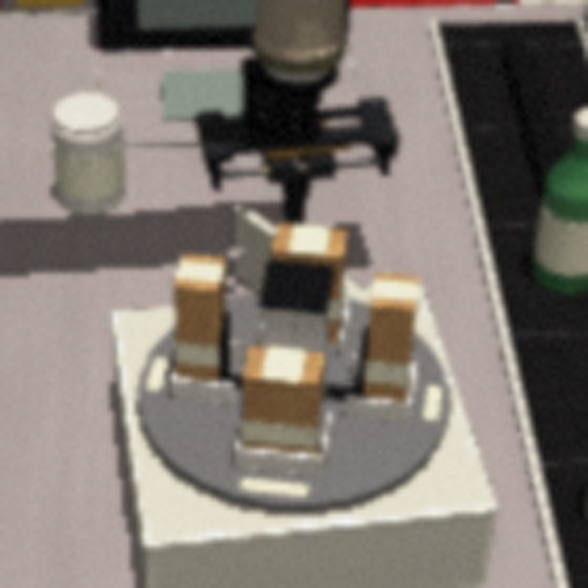

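Call:
arm_command:
  targets:
    - [[-0.0098,0,-0.0063,0,0,0],[-0.0098,0,-0.0063,0,0,0],[-0.0099,0,-0.0062,0,0,0],[-0.009,0,-0.0068,0,0,0],[-0.009,0,-0.0068,0,0,0],[-0.009,0,-0.0068,0,0,0],[-0.0085,0,-0.0104,0,0,0],[-0.0085,0,-0.0104,0,0,0],[-0.0086,0,-0.0105,0,0,0],[-0.006,0,-0.012,0,0,0],[-0.006,0,-0.012,0,0,0],[0,0,0,0,0,0]]

```text
time: 34.12
ee_pos: [0.4904, 0.1948, 0.0573]
eef_rot: [-0.706, -0.033, 0.035, 0.706]
ft_force: [-0.7, -1.2, 0.8]
width: 0.0004
```

```bash
python3 st.py; python3 - <<'E'
from h import *
from bench import readout
import cv2
s=readout.read_state();a=np.radians(5.6);d=s["ee_pos"][:2]-[.626,.1435];print("E",d@[np.cos(a),np.sin(a)],"N",d@[-np.sin(a),np.cos(a)])
from bench import vision
for n,(y0,y1,x0,x1) in {"scene":(100,240,290,440),"side":(85,225,260,400)}.items():
    c=vision.camera(n)["pixels"]; cv2.imwrite(f"pics/{n}27.png",cv2.resize(c[y0:y1,x0:x1],None,fx=4.2,fy=4.2,interpolation=cv2.INTER_CUBIC))
E
```

```text
34.1167 yaw 5.57 yaxis [-2.9e-03  4.0e-04 -1.0e+00] x_z -0.0028 [0.4904 0.1948 0.0573] F [-0.7 -1.2  0.8] 0.0004
E -0.12992364457588404 N 0.0643093416149409
```

View pics/scene27.png

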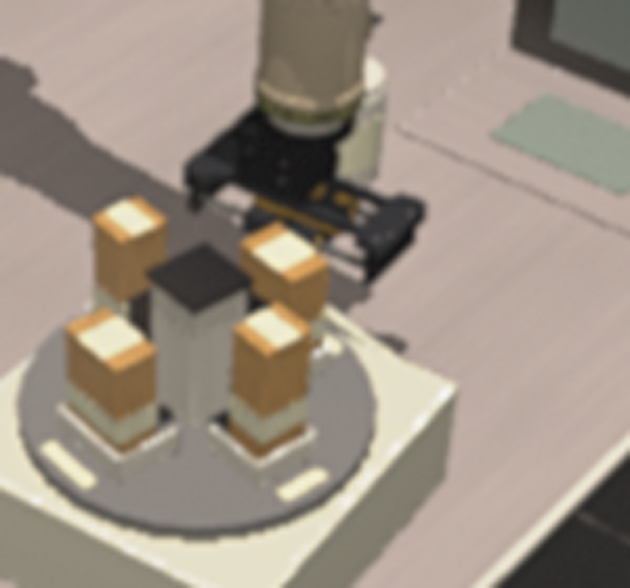

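View pics/side27.png

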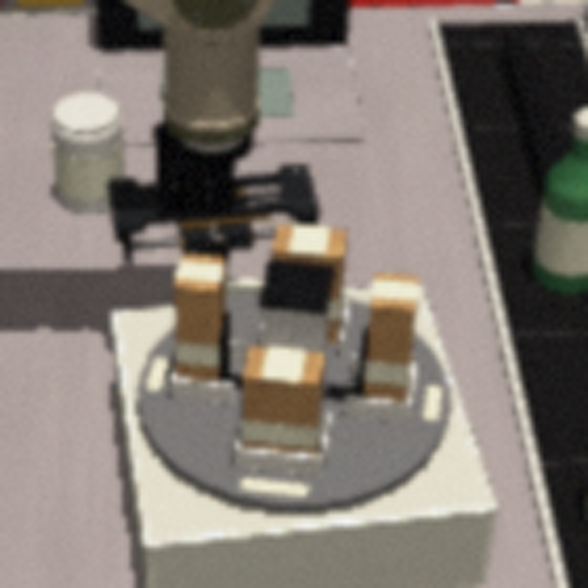

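Call:
arm_command:
  targets:
    - [[-0.0023,-0.002,-0.0077,0,0,0],[-0.0023,-0.002,-0.0077,0,0,0],[-0.0022,0,-0.0076,0,0,0],[-0.0012,0,-0.006,0,0,0],[-0.0012,0,-0.005,0,0,0],[0,0,0,0,0,0],[0,0,0,0,0,0]]

```text
time: 34.8
ee_pos: [0.4851, 0.1627, 0.061]
eef_rot: [-0.706, -0.034, 0.036, 0.707]
ft_force: [-0.3, 0.6, 0.2]
width: 0.0011
```

```bash
cat > en.py <<'E'
from h import *
from bench import readout
s=readout.read_state();a=np.radians(5.6);e=np.array([np.cos(a),np.sin(a)]);n=np.array([-e[1],e[0]]);d=s["ee_pos"][:2]-[.626,.1435];F=s["ft_force"]
print(s["time"],"E %.4f N %.4f z %.4f Fe %.1f Fn %.1f Fz %.1f"%(d@e,d@n,s["ee_pos"][2],F[:2]@e,F[:2]@n,F[2]))
E
python3 en.py
```

```text
34.8 E -0.1383 N 0.0329 z 0.0610 Fe -0.3 Fn 0.6 Fz 0.2
```

Call:
arm_command:
  targets:
    - [[0,0,-0.003,0,0,0],[0,0,-0.003,0,0,0],[0,0,-0.003,0,0,0],[0,0,0,0,0,0]]

```text
time: 35.13
ee_pos: [0.4857, 0.1544, 0.0609]
eef_rot: [-0.706, -0.035, 0.037, 0.707]
ft_force: [-1.7, 2.1, -0.2]
width: 0.0006
```

```bash
python3 en.py
```

```text
35.1333 E -0.1386 N 0.0246 z 0.0609 Fe -1.5 Fn 2.2 Fz -0.2
```

Call:
arm_command:
  targets:
    - [[0,0,-0.002,0,0,0],[0,0,-0.002,0,0,0],[0,0,0,0,0,0]]

```text
time: 35.38
ee_pos: [0.4867, 0.1491, 0.061]
eef_rot: [0.706, 0.034, -0.036, -0.706]
ft_force: [0.6, -0.5, -0.7]
width: 0.0005
```

```bash
python3 en.py
```

```text
35.3833 E -0.1381 N 0.0192 z 0.0610 Fe 0.6 Fn -0.6 Fz -0.7
```

Call:
arm_command:
  targets:
    - [[0,0,-0.002,0,0,0],[0,0,-0.001,0,0,0],[0,0,0,0,0,0]]

```text
time: 35.63
ee_pos: [0.4869, 0.1468, 0.061]
eef_rot: [-0.706, -0.034, 0.036, 0.706]
ft_force: [-0.3, 1.1, -0.4]
width: 0.0005
```

```bash
python3 en.py
```

```text
35.6333 E -0.1382 N 0.0168 z 0.0610 Fe -0.2 Fn 1.2 Fz -0.4
```

Call:
arm_command:
  targets:
    - [[0,0,-0.0015,0,0,0],[0,0,0,0,0,0],[0,0,0,0,0,0]]

```text
time: 35.88
ee_pos: [0.4869, 0.1466, 0.061]
eef_rot: [-0.706, -0.035, 0.037, 0.707]
ft_force: [-0.2, 4.6, 0.3]
width: 0.0005
```

```bash
python3 en.py; python3 snap.py w28;  python3 - <<'E'
import cv2
from bench import vision
for n,(y0,y1,x0,x1) in {"scene":(100,240,290,440),"side":(85,225,260,400)}.items():
    c=vision.camera(n)["pixels"]; cv2.imwrite(f"pics/{n}28.png",cv2.resize(c[y0:y1,x0:x1],None,fx=4.2,fy=4.2,interpolation=cv2.INTER_CUBIC))
E
```

```text
35.8833 E -0.1382 N 0.0167 z 0.0610 Fe 0.3 Fn 4.6 Fz 0.3
35.8833 [0.4869 0.1466 0.061 ] [-1.32  0.43  1.12  1.99 -0.46  1.01  0.12] [-0.2  4.6  0.3] 0.0004513888434149154
```

View pics/scene28.png

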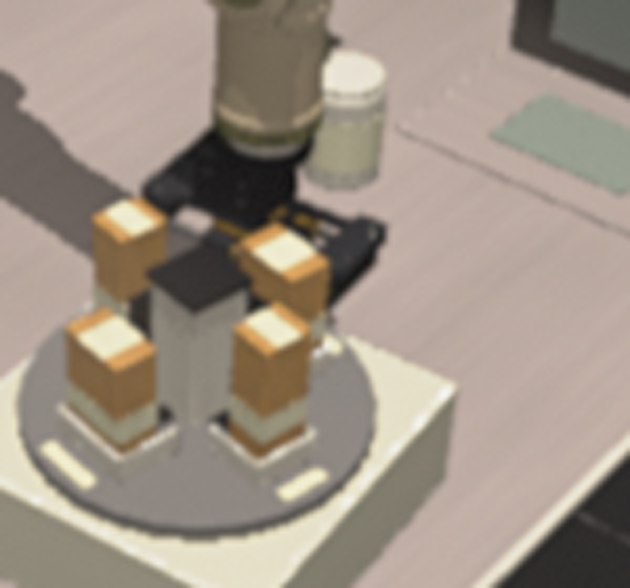

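View pics/w28.png

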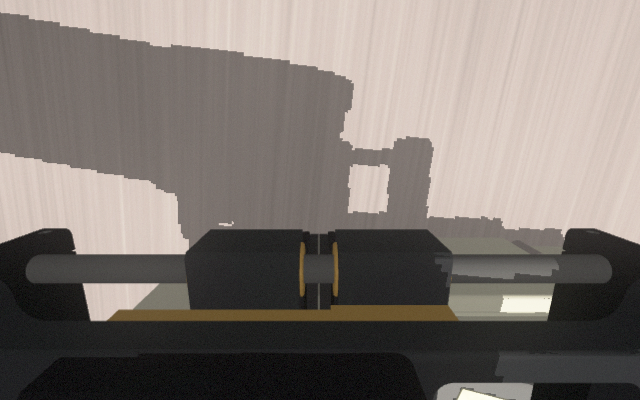

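Call:
arm_command:
  targets:
    - [[0,0,-0.001,0,0,0],[0,0,-0.001,0,0,0],[0,0,0,0,0,0],[0,0,0,0,0,0]]

```text
time: 36.37
ee_pos: [0.4869, 0.1465, 0.0611]
eef_rot: [-0.705, -0.035, 0.037, 0.708]
ft_force: [-1.9, 10.8, -0.1]
width: 0.0002
```

```bash
python3 en.py
```

```text
36.3667 E -0.1382 N 0.0165 z 0.0611 Fe -0.9 Fn 10.9 Fz -0.1
```

Call:
arm_command:
  targets:
    - [[0,0,-0.001,0,0,0],[0,0,-0.001,0,0,0],[0,0,0,0,0,0],[0,0,0,0,0,0]]

```text
time: 36.7
ee_pos: [0.4868, 0.1464, 0.0611]
eef_rot: [-0.704, -0.036, 0.038, 0.708]
ft_force: [-2.7, 19.1, -1.2]
width: 0.0008
```

```bash
python3 en.py
```

```text
36.7 E -0.1382 N 0.0165 z 0.0611 Fe -0.9 Fn 19.3 Fz -1.2
```

Call:
arm_command:
  targets:
    - [[0,0,0.005,0,0,0],[0,0,0.015,0,0,0],[0,0,0.025,0,0,0],[0,0,0.03,0,0,0],[0,-0.03,0.01,0,0,0],[0,-0.035,0,0,0,0],[0,-0.035,0,0,0,0],[0,-0.035,0,0,0,0],[0,-0.035,0,0,0,0],[0,-0.03,0,0,0,0],[0,-0.02,0,0,0,0],[0,0,0,0,0,0]]

```text
time: 37.7
ee_pos: [0.4812, 0.2259, 0.2848]
eef_rot: [-0.705, -0.036, 0.035, 0.708]
ft_force: [0.5, -0.0, -0.2]
width: 0.0004
```

```bash
python3 st.py; python3 snap.py w29;  python3 - <<'E'
import cv2
from bench import vision
for n,(y0,y1,x0,x1) in {"scene":(100,270,250,440),"side":(85,235,260,400)}.items():
    c=vision.camera(n)["pixels"]; cv2.imwrite(f"pics/{n}29.png",cv2.resize(c[y0:y1,x0:x1],None,fx=3.5,fy=3.5,interpolation=cv2.INTER_CUBIC))
E
```

```text
37.7 yaw 5.7 yaxis [ 0.0016  0.0037 -1.    ] x_z 0.002 [0.4812 0.2259 0.2848] F [ 0.5 -0.  -0.2] 0.0004
37.7 [0.4812 0.2259 0.2848] [-1.65  0.18  1.29  1.66 -0.18  1.43 -0.24] [ 0.5 -0.  -0.2] 0.00038537238195520285
```

View pics/scene29.png

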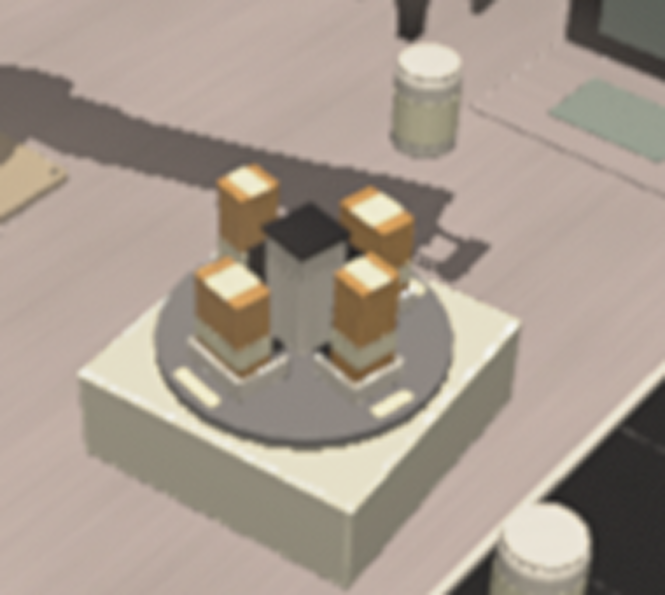

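View pics/w29.png

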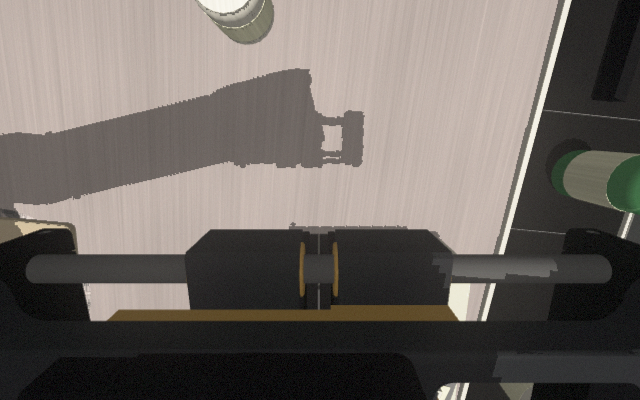

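View pics/side29.png

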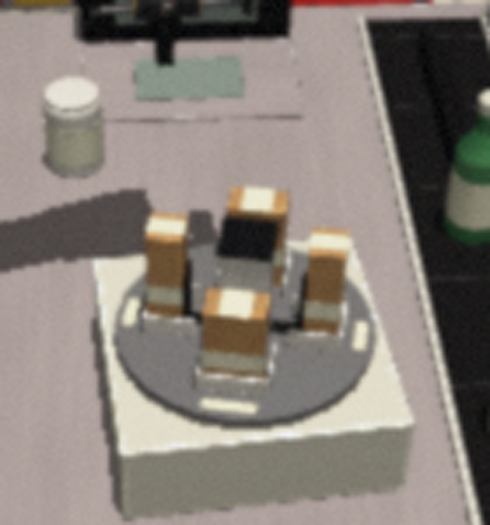

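Call:
arm_command:
  targets:
    - [[0,-0.035,0,0,0,0],[0,-0.035,0,0,0,0],[0,-0.02,-0.02,0,0,0],[0.004,0,-0.035,0,0,0],[0.004,0,-0.035,0,0,0],[0.004,0,-0.035,0,0,0],[0.004,0,-0.035,0,0,0],[0.004,0,-0.035,0,0,0],[0.004,0,-0.035,0,0,0],[0,0,-0.02,0,0,0],[0,0,0,0,0,0],[0,0,0,0,0,0]]

```text
time: 38.85
ee_pos: [0.528, -0.0221, 0.3696]
eef_rot: [0.707, 0.032, -0.036, -0.706]
ft_force: [0.4, 0.7, 0.5]
width: 0.0007
```

```bash
python3 st.py; python3 snap.py w30; python3 -c "
import cv2
a=cv2.imread('pics/w30.png');cv2.imwrite('pics/w30z.png',cv2.resize(a[0:230,160:480],None,fx=2.5,fy=2.5,interpolation=cv2.INTER_CUBIC))"
```

```text
38.85 yaw 5.51 yaxis [-4.4e-03 -9.0e-04 -1.0e+00] x_z -0.0044 [ 0.528  -0.0221  0.3696] F [0.4 0.7 0.5] 0.0007
38.85 [ 0.528  -0.0221  0.3696] [-1.19  0.15  1.31  1.5  -0.14  1.61  0.2 ] [0.4 0.7 0.5] 0.0006521060309498763
```

View pics/w30z.png

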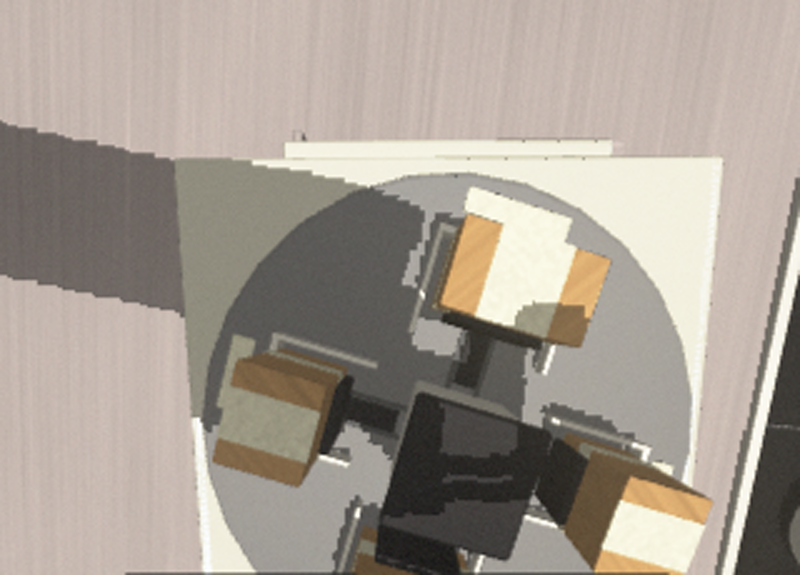

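```bash
python3 - <<'E'
from h import *
import pickle
def ang(pic,o,k,pairs):
    w,s=pickle.load(open(f"pics/{pic}.pkl","rb"))
    for A,B,z in pairs:
        p,q=[atz(w,*((np.array(P)+.5)/k-.5+np.array(o)),z) for P in(A,B)]
        d=q-p;print(pic,np.degrees(np.arctan2(d[1],d[0])).round(2),np.hypot(*d[:2]).round(4),p.round(4),q.round(4))
ang("w30",(160,0),2.5,[((417,393),(551,430),.234),((551,430),(511,558),.234),((417,393),(380,540),.234),((285,142),(612,140),.092),((176,158),(722,158),.1),((466,212),(609,259),.218)])
ang("w1",(180,70),4,[((303,103),(522,28),.234),((522,28),(592,260),.234),((303,103),(380,328),.234)])
E
```

```text
w30 -9.79 0.0546 [0.5315 0.0187 0.234 ] [0.5853 0.0094 0.234 ]
w30 -99.11 0.0545 [0.5853 0.0094 0.234 ] [ 0.5767 -0.0444  0.234 ]
w30 -98.41 0.0613 [0.5315 0.0187 0.234 ] [ 0.5225 -0.0419  0.234 ]
w30 5.73 0.1733 [0.4526 0.1305 0.092 ] [0.625  0.1478 0.092 ]
w30 5.41 0.2856 [0.3974 0.1159 0.1   ] [0.6817 0.1428 0.1   ]
w30 -11.56 0.0589 [0.5437 0.088  0.218 ] [0.6015 0.0762 0.218 ]
w1 79.02 0.0541 [ 0.5218 -0.0345  0.234 ] [0.5321 0.0186 0.234 ]
w1 -10.95 0.0548 [0.5321 0.0186 0.234 ] [0.5859 0.0081 0.234 ]
w1 -11.28 0.0546 [ 0.5218 -0.0345  0.234 ] [ 0.5754 -0.0452  0.234 ]
```

```bash
python3 - <<'E'
import cv2,numpy as np
from bench import vision
from h import *
for n,(y0,y1,x0,x1) in {"scene":(172,222,295,375),"side":(165,206,290,372)}.items():
    cam=vision.camera(n);c=cam["pixels"];cv2.imwrite(f"pics/{n}31.png",c);a=cv2.imread(f"pics/{n}0.png")
    print(n,"whole",cv2.absdiff(a[y0:y1,x0:x1],c[y0:y1,x0:x1]).mean())
    # predicted motion of tag pixels for 1deg
    ctr=np.array([.5538,-.0136]);A=np.radians(-101.15)
    for nm,th in(("+x",A),("+y",A+np.pi/2)):
        P=[proj(cam,[*(ctr+.118*np.array([np.cos(t),np.sin(t)])),.116])[0] for t in(th,th+np.radians(1))]
        u,v=np.round(P[0]).astype(int)
        g=lambda im:cv2.cvtColor(im,cv2.COLOR_BGR2GRAY)[v-9:v+10,u-11:u+12].astype(np.float32)
        sh,r=cv2.phaseCorrelate(g(a),g(c),cv2.createHanningWindow((23,19),cv2.CV_32F))
        print(nm,P[0].round(1),"per deg",(P[1]-P[0]).round(2),"shift",np.round(sh,2),round(r,2))
    d=cv2.absdiff(a,c).max(2);print((d>60).sum())
E
python3 st.py
```

```text
scene whole 6.51975
+x [306.  210.8] per deg [0.41 0.37] shift [ 0.01 -0.31] 1.05
+y [361.1 215.4] per deg [ 0.51 -0.3 ] shift [-0.14 -0.01] 1.1
6654
side whole 10.390739639103709
+x [325.2 200.8] per deg [0.6  0.06] shift [-0.26  0.08] 1.02
+y [362.4 180.9] per deg [ 0.04 -0.39] shift [-0.04 -0.02] 1.0
9059
39.0 yaw 5.85 yaxis [-3.7e-03  1.0e-04 -1.0e+00] x_z -0.0036 [ 0.5283 -0.019   0.3701] F [-0.1 -0.2 -0.8] 0.0006
```

Call:
arm_command:
  targets:
    - [[0,-0.01,0,0,0,0],[0,0,0,0,0,0],[0,0,0,0,0,0],[0,0,0,0,0,0],[0,0,0,0,0,0]]

```text
time: 39.42
ee_pos: [0.5284, -0.0201, 0.3808]
eef_rot: [-0.706, -0.035, 0.036, 0.706]
ft_force: [0.5, -0.2, -0.2]
width: 0.0004
```

```bash
python3 st.py; python3 -c "
from bench import r
print(r.close_job())"
```

```text
39.4167 yaw 5.77 yaxis [-2.5e-03  5.0e-04 -1.0e+00] x_z -0.0025 [ 0.5284 -0.0201  0.3808] F [ 0.5 -0.2 -0.2] 0.0004
the job is handed in; nothing more can be done
None
```

I put the wide carton in its bay, then the narrow one, then pushed the stock door shut. The job was handed in at 39.4 s with the arm clear of everything.

- **Cartons:** the last pictures show both standing upright between pusher and lip. Each set-down met a firm floor at the same height. The wide set-down was heavier than I meant: the wrist force briefly read 24 N before I eased off. The narrow one read about 13 N.
- **Turntable:** the fixed cameras, compared with the start, suggest at most about 0.4° of turn. A rougher reading from the wrist camera gave 1–2° at the column's edges, so the two do not fully agree. I trust the fixed cameras more.
- **Door:** it stayed rigid under a 19 N push, and its edge lies parallel to the base side within about 0.3°. I saw the catch resist with only about 2 N, and did not read the expected 10 N peak, so the click is inferred from the rigid stop and the pictures.
- **Other items:** I moved nothing near the jar, and the can looks unmoved in the last pictures. The stocked cartons look unmoved too.

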